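# Put a tin away in the rotary tin keeper

### The job

Put the tomato tin away in the rotary tin keeper: slide it over the worktop, without lifting or tipping it, in through the mouth and under the hood until it is fully home against the hub at the back of the blue bay that waits there. Then turn the keeper one click counter-clockwise (seen from above) by its orange pegs, so that the tin is carried round behind the drum wall and the next, empty bay stands in the mouth. Leave the jars, keys, tape and onion where they are.

Things in the scene. Friction and masses are not known exactly. Their poses are not given: they have to be found in the camera images.
- tin_keeper: Rotary tin keeper, fixed: white drum without floor (tins stand on the worktop), inner radius 108 mm, outer 113, 72 high, under a clear flat hood (underside 72 mm, top 78 mm up). Origin on the drum's axis at worktop level, z up; its -x axis points out through the mouth, 85 mm wide at the drum, between two white guide walls that flare to 110 mm apart. Only the rotor inside turns.
- mouth (a point): Centre of the mouth's outer end, between the guide walls' ends, at worktop level, 132 mm from the drum's axis along the keeper's -x.
- canopy (a point): Middle of the lower front edge of the hood's canopy (122 mm wide), 72 mm above the worktop at keeper x = -123 mm. A tin that is home has its outer edge at x = -95 mm, 28 mm behind this edge: it can be pushed home only from under the canopy, with slanting fingers.
- rotor (a joint): Rotor angle, rad, growing counter-clockwise seen from above; a sprung pin clicks in every 1.571 (at -1.571, 0, 1.571). Blue, four U-shaped bays at 90 degrees round a 40 mm hub; at 0 one faces the mouth squarely. Each bay is 82 mm wide between two parallel walls, 5 mm thick, 8 to 66 mm above the worktop, that reach out to x = -89 mm (mouth bay).
- peg (a point): Top centre, 134 mm above the worktop, of the orange peg that stands at 135 degrees in the keeper's frame when the rotor is at 0. Four such upright pegs, 15 mm thick, 60 mm from the drum's axis, between the bays, on blue spokes (top 100 mm up) above the hood. Push one round to turn the rotor (about 6 N to leave a click).
- pocket (a point): Point turning with the rotor, at worktop level: where a tin's centre is when the tin touches the hub in the middle of the bay that faces the mouth at the start (57.7 mm from the drum's axis).
- tomato_tin: Small food tin with a picture of tomatoes, 75 mm diameter, 58 mm high, about 0.25 kg, standing loose on the worktop in front of the mouth. Origin at the centre of its underside, z up.
- spice_jar: Bystander: spice jar with dark cap, 41 mm diameter, 105 mm high, loose, behind the tin and the mouth. Origin at the centre of its underside.
- jam_jar: Bystander: jam jar with white lid, 65 mm diameter, 94 mm high, loose, beside the keeper's mouth. Origin at the centre of its underside.
- key_bunch: Bystander: bunch of keys, 104x115x8 mm, lying on the worktop. Origin at the centre of its underside.
- masking_tape: Bystander: roll of masking tape, 104 mm diameter, 25 mm high, lying flat. Origin at the centre of its underside.
- onion: Bystander: onion, 82 mm diameter, 94 mm high. Origin at the centre of its underside.
There are look-alikes about, which are no part of the job. Leave any green or red look-alike of the tomato_tin alone.

How it is judged (in metres and radians):
On the way, in this order (a step that is already met when the one before it is completed fails the run):
1. the tin stands fully home in the bay that faces the mouth (within 6 mm of the place where it touches the hub), the rotor not yet turned (horizontal distance between tomato_tin and pocket below 0.006 m and value of joint rotor between -0.15 and 0.15 rad and angle between tomato_tin's own z axis and vertical below 0.1 rad), for 0.2 s.
2. the rotor has been turned to its next click (within 0.1 rad of pi/2) with the tin in its bay (value of joint rotor between 1.47 and 1.67 rad and horizontal distance between tomato_tin and pocket below 0.015 m), for 0.2 s.
At the end, for the whole second after the job is handed in: The rotor rests at its next click (within 0.1 rad of pi/2), and the tin stands upright and at rest on the worktop in its bay, within 15 mm of the pocket point, behind the drum wall (all of step 2 and velocity of joint rotor between -0.05 and 0.05 rad/s and height (world z) of tomato_tin below 0.005 m and angle between tomato_tin's own z axis and vertical below 0.1 rad and linear speed of tomato_tin below 0.02 m/s); the robot touches nothing.
It fails at once if the tin is lifted more than 20 mm off the worktop (height (world z) of tomato_tin above 0.02 m).
It fails at once if the tin is tipped by more than 0.5 rad (angle between tomato_tin's own z axis and vertical above 0.5 rad).
It fails at once if a bystander (spice jar, jam jar, keys, masking tape or onion) moved by more than 30 mm (distance of any of spice_jar, jam_jar, key_bunch, masking_tape, onion from where it was at the start of the episode above 0.03 m).
It also fails if it takes over 72 s, if anything falls off the work surface, if the arm or the gripper's body presses on something with over 40 N, if the wrist force passes 120 N, or if a joint passes its speed limit or range.

### The arm

A 6-joint arm with a two-finger parallel gripper is mounted at the origin on a cart in front of the work surface, level with it; the furniture and walls round the work are solid. World frame = base frame: x ahead of the robot, y to its left, z up, the work surface at z = 0. Lengths are in m, angles in degrees, forces in N, time in s.
With the tool pointing down it reaches from about 0.3 to 0.75 m from the base axis. Payload 8.5 kg.
Tool frame: the origin (TCP) lies on the centre line of the jaws, within the pads' length; the fingertips stand 19 mm ahead of it and the grasp point (between the pads) is the TCP; z points along the fingers, x is the direction in which the jaws open and shut, and the axes are right-handed (so a half turn about z gives the same grasp; the last joint's range is limited). The gripper opens to 85 mm and grips with 20 to 120 N. Pads are 22 mm wide; open, the fingers measure 114 mm over their backs; the gripper's body (76 mm by 85 mm) begins 54 mm behind the grasp point. The pads swing forward as they close: fully open they stand 13 mm farther back than shut.
Start: joints at [-87.451, 21.807, 74.336, -0, 83.858, -12.336], TCP at [0.141, -0.532, 0.25] pointing down, gripper open.
Joint ranges: [-178.18, 178.18], [-50.72, 133.34], [12.68, 142.11], [-81.47, 261.47], [9.98, 163.14], [-165.26, 165.26]. Speed limits (degrees/s): [136.94, 136.94, 180, 180, 180, 180].

### API

Orientations are given as a 3x3 rotation matrix whose columns are the frame's x, y, z axes.
In Python, from rig import env, cams, order gives the robot as it stands.
- The arm moves only by the tool step_arm, never from a script. Its argument "steps" is a list of rows, each an object with "xyz": the shift along the tool's x, y, z normalised to -1 to 1, where 1 is 0.04 m, a list of three; "turn": the turn, a rotation vector about the tool's x, y, z normalised to -1 to 1, where 1 is 0.08 rad, a list of three; "gripper": the gripper command: -1 is shut, 1 is fully open, values between are in proportion. A call has 1 to 20 rows; each row shifts and turns the commanded pose from where the row before left it, along the tool's axes as they then stand; what a row does not reach is not made up. A row lasts 1/12 s, in which the tool goes at most 41.7 mm and 7.16 degrees, less where a joint would pass 70% of its speed; a pose out of reach is approached as far as the arm can. A call with a number of a shift or a turn outside -1 to 1 is refused whole. A call with a gripper value outside its range is refused whole. The fingers move at their own pace and stop on an object; "squeeze" is the grip in N (left out, the last holds). Time passes only in rows, so rows that do not move let the fingers close. It gives the time, the measured TCP pose, the force and the opening at its end, in the units of the state.
- env.observe(): the state, without advancing time (a new reading comes with each control period).
- cams.get_image(name): name is "scene" or "top" or "wrist"; returns (picture, depth): 420x560x3 uint8, red, green, blue; 420x560 float32, m along the optical axis (not along the pixel's ray), 0 where there is no reading.
- cams.camera_info(name): a dict with "fx", "fy", "cx", "cy" (pixels), "extrinsics" (4x4, takes a point from camera to world coordinates). Camera axes: x right, y down, z forward; pixel columns grow to the right and rows downward; lengths in m; the calibration is good to about 2 mm. A picture is of the moment at which its call begins: read the wrist's pose just before it. camera_info takes no time and is no camera call; for the wrist camera it gives the pose at the moment of the call.
- order.close_job(): hands the job in, once; it reports no verdict.
The state is a dict: "time_s": time; "q": joint angles; "qvel": joint speeds; "joint_efforts": joint torques, N m; "position": TCP position; "tool_rot": TCP orientation; "ft_force": force on the tool from outside, world axes, zero at the start; "wrist_torque": the same for the moment, N m; "grip_width": finger opening in m.
Only numpy, scipy, OpenCV 4.12 (cv2) and the standard library are available. Lean on these libraries where they do the work, as an engineer would, in place of code of your own. Each camera call takes 0.05 s, during which the arm holds its last target. There are 200 camera calls.

## Working session

There is one attempt and no reset: what is moved stays moved. The work goes in short steps, Python scripts to look and compute and a tool call to move; the robot and the scene stay as the last step left them, time stands still between calls to the robot, and variables do not carry over. Pictures are saved under pics/ and viewed, about 8 in all and at most 12, crops included, and the job is handed in when it is done.

Besides the shell and the picture viewer there is one more tool, called after ">>>" by a JSON object that holds its "method" and its "body". step_arm: Moves the arm, as the interface text tells. Scaled input: -1 to 1 covers 0.04 m each way for a shift and 0.08 rad each way for a turn. Its arguments: {"type":"object","properties":{"steps":{"type":"array"},"squeeze":{"type":"number"}},"required":["steps"]}

```bash
mkdir -p pics; ls
cat > h.py <<'E'
from rig import env,cams,order
import numpy as np,cv2
def snap(n,f):
    im,d=cams.get_image(n); i=cams.camera_info(n); np.savez('pics/'+f+'.npz',im=im,d=d,E=i['extrinsics'],K=[i['fx'],i['fy'],i['cx'],i['cy']])
    cv2.imwrite('pics/'+f+'.png',im[:,:,::-1]); return im,d,i
def ray(i,u,v):
    E=np.array(i['extrinsics']); r=E[:3,:3]@np.array([(u-i['cx'])/i['fx'],(v-i['cy'])/i['fy'],1]); return E[:3,3],r
def onz(i,u,v,z):
    o,r=ray(i,u,v); return o+r*(z-o[2])/r[2]
def proj(i,p):
    E=np.array(i['extrinsics']); c=E[:3,:3].T@(np.array(p)-E[:3,3]); return i['fx']*c[0]/c[2]+i['cx'],i['fy']*c[1]/c[2]+i['cy']
def cloud(i,d):
    v,u=np.mgrid[:d.shape[0],:d.shape[1]]; P=np.stack([(u-i['cx'])/i['fx']*d,(v-i['cy'])/i['fy']*d,d],-1); E=np.array(i['extrinsics']); return P@E[:3,:3].T+E[:3,3]
E
python3 - <<'E'
from h import *
s=env.observe(); print({k:np.round(v,3).tolist() for k,v in s.items()})
for n in('top','scene'):
    im,d,i=snap(n,n+'0'); print(n,np.round(i['extrinsics'],3).tolist(),i['fx'])
E
```

```text
pics
{'time_s': 0.0, 'q': [-87.451, 21.843, 74.385, -0.002, 83.858, -12.334], 'qvel': [0.037, -0.045, 0.034, 0.086, 0.154, -0.016], 'joint_efforts': [0.0, -44.847, -23.128, -0.0, 0.005, -0.0], 'position': [0.141, -0.531, 0.25], 'tool_rot': [[0.257, -0.966, -0.0], [-0.966, -0.257, 0.001], [-0.001, -0.0, -1.0]], 'ft_force': [0.17, -0.12, -0.737], 'wrist_torque': [-0.006, 0.028, -0.015], 'grip_width': 0.086}
top [[0.011, -0.986, 0.169, 0.333], [-1.0, -0.01, 0.009, -0.005], [-0.007, -0.169, -0.986, 1.387], [0.0, 0.0, 0.0, 1.0]] 405.5194585361161
scene [[0.58, -0.668, 0.466, -0.184], [-0.814, -0.485, 0.319, -0.511], [0.013, -0.565, -0.825, 1.411], [0.0, 0.0, 0.0, 1.0]] 474.68780839852013
```

```bash
sleep 1; ls pics
```

```text
scene0.npz
scene0.png
top0.npz
top0.png
```

View pics/top0.png

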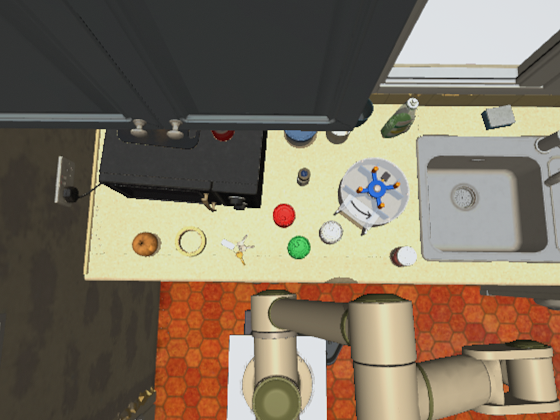

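View pics/scene0.png

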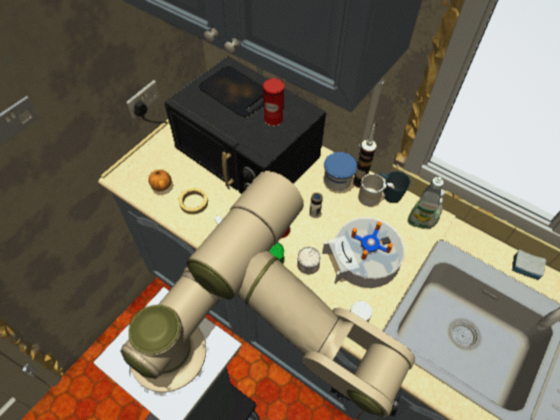

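Run:
```python
from h import *
a=cv2.imread('pics/top0.png'); b=cv2.imread('pics/scene0.png')
c=cv2.resize(a[150:280,220:420],(800,520),interpolation=cv2.INTER_CUBIC); cv2.imwrite('pics/c1.png',c)
z=np.load('pics/top0.npz'); i=dict(extrinsics=z['E'],fx=z['K'][0],fy=z['K'][1],cx=z['K'][2],cy=z['K'][3])
P=cloud(i,z['d'])
for n,(u,v) in dict(red=(284,215),green=(299,247),white=(331,232),right=(403,256),spice=(303,176),hub=(377,188),tape=(191,242)).items(): print(n,P[v,u].round(3))
# orange pegs
h=cv2.cvtColor(a,cv2.COLOR_BGR2HSV); m=((h[...,0]>5)&(h[...,0]<18)&(h[...,1]>150)&(h[...,2]>120)).astype(np.uint8); m[:, :330]=0;m[:,420:]=0;m[:150]=0;m[225:]=0
n,l,s,c=cv2.connectedComponentsWithStats(m)
for k in range(1,n):
  if s[k,4]>3: print(c[k],s[k,4],onz(i,*c[k],.13).round(4), P[l==k].max(0).round(3))
```

```text
red [ 0.544 -0.02   0.053]
green [ 0.438 -0.07   0.054]
white [ 0.489 -0.175  0.056]
right [ 0.41  -0.396  0.095]
spice [ 0.665 -0.08   0.105]
hub [ 0.626 -0.318  0.11 ]
tape [ 0.456  0.298 -0.   ]
[375.5 168.5] 8 [ 0.6855 -0.3099  0.13  ] [ 0.689 -0.304  0.135]
[397. 184.] 9 [ 0.6353 -0.3764  0.13  ] [ 0.641 -0.371  0.138]
[359.44444444 188.55555556] 9 [ 0.6194 -0.2571  0.13  ] [ 0.623 -0.253  0.139]
[380.75 203.75] 4 [ 0.571  -0.3229  0.13  ] [ 0.573 -0.321  0.131]
```

View pics/c1.png

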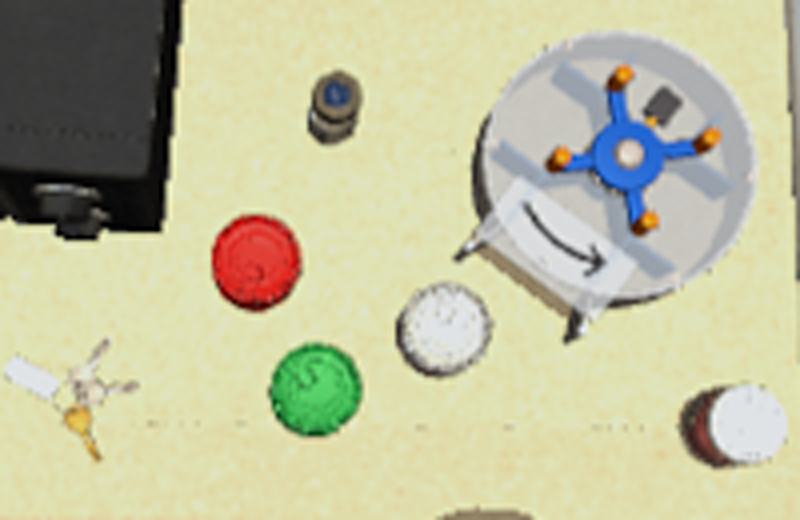

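Run:
```python
from h import *
z=np.load('pics/top0.npz'); i=dict(extrinsics=z['E'],fx=z['K'][0],fy=z['K'][1],cx=z['K'][2],cy=z['K'][3]); P=cloud(i,z['d'])
v,u=np.mgrid[:420,:560]
m=((P[...,2]>.045)&(P[...,2]<.066)&(abs(u-331)<18)&(abs(v-232)<18)).astype(np.uint8)
c=max(cv2.findContours(m,0,2)[0],key=cv2.contourArea)
p,r=cv2.minEnclosingCircle(c); print(p,r,onz(i,*p,.058), P[m>0].mean(0))
g=((P[...,2]>.058)&(P[...,2]<.09)&(abs(u-374)<45)&(abs(v-195)<45)); 
print('hood ext',P[g].min(0),P[g].max(0),np.median(P[g],0))
w=cams.camera_info('wrist'); s=env.observe(); R=np.array(s['tool_rot']); E=np.array(w['extrinsics'])
print('cam in tool',(R.T@(E[:3,3]-s['position'])).round(3),(R.T@E[:3,:3]).round(3),w['fx'])
C=np.array([.628,-.3166])
# dark mouth walls ends in crop
for q in [(460,258),(572,340)]: 
  x=onz(i,220+q[0]/4,150+q[1]/4,.07)[:2]; print(x,x-C,np.linalg.norm(x-C))
```

```text
(331.3409118652344, 231.0) 11.385008811950684 [ 0.49181166 -0.17584587  0.058     ] [ 0.49246669 -0.17649173  0.05415545]
hood ext [ 0.46560413 -0.43289993  0.058065  ] [ 0.74113329 -0.17484082  0.08988425] [ 0.61340931 -0.30458545  0.0775248 ]
cam in tool [-0.001 -0.083 -0.124] [[ 1.    -0.001 -0.   ]
 [ 0.001  0.946  0.324]
 [ 0.    -0.324  0.946]] 362.3610067783008
[ 0.54500545 -0.18695468] [-0.08299455  0.12964532] 0.1539350641287151
[ 0.47834436 -0.27709076] [-0.14965564  0.03950924] 0.15478304633935488
```

>>> {"method": "step_arm", "body": {"steps": [{"xyz": [0, 0, 0], "turn": [0, 0, 1], "gripper": 1}, {"xyz": [0, 0, 0], "turn": [0, 0, 1], "gripper": 1}, {"xyz": [0, 0, 0], "turn": [0, 0, 1], "gripper": 1}, {"xyz": [0, 0, 0], "turn": [0, 0, 1], "gripper": 1}, {"xyz": [0, 0, 0], "turn": [0, 0, 1], "gripper": 1}, {"xyz": [0, 0, 0], "turn": [0, 0, 1], "gripper": 1}, {"xyz": [0, 0, 0], "turn": [0, 0, 1], "gripper": 1}, {"xyz": [0, 0, 0], "turn": [0, 0, 1], "gripper": 1}, {"xyz": [0, 0, 0], "turn": [0, 0, 1], "gripper": 1}, {"xyz": [0, 0, 0], "turn": [0, 0, 1], "gripper": 1}, {"xyz": [0, 0, 0], "turn": [0, 0, 1], "gripper": 1}, {"xyz": [0, 0, 0], "turn": [0, 0, 0.47], "gripper": 1}]}}

```text
time_s: 1.1
position: [0.1413, -0.5314, 0.25]
tool_rot: [[-0.615, -0.789, -0.0], [-0.789, 0.615, 0.001], [-0.001, 0.001, -1.0]]
ft_force: [-0.8, -0.7, -0.4]
grip_width: 0.0852
```

>>> {"method": "step_arm", "body": {"steps": [{"xyz": [-0.7, -0.09, 0], "turn": [0, 0, 0], "gripper": 1}, {"xyz": [-0.7, -0.09, 0], "turn": [0, 0, 0], "gripper": 1}, {"xyz": [-0.7, -0.09, 0], "turn": [0, 0, 0], "gripper": 1}, {"xyz": [-0.7, -0.09, 0], "turn": [0, 0, 0], "gripper": 1}, {"xyz": [-0.7, -0.09, 0], "turn": [0, 0, 0], "gripper": 1}, {"xyz": [-0.7, -0.09, 0], "turn": [0, 0, 0], "gripper": 1}, {"xyz": [-0.7, -0.09, 0], "turn": [0, 0, 0], "gripper": 1}, {"xyz": [-0.7, -0.09, 0], "turn": [0, 0, 0], "gripper": 1}, {"xyz": [-0.7, -0.09, 0], "turn": [0, 0, 0], "gripper": 1}, {"xyz": [-0.7, -0.09, 0], "turn": [0, 0, 0], "gripper": 1}, {"xyz": [-0.7, -0.09, 0], "turn": [0, 0, 0], "gripper": 1}, {"xyz": [-0.7, -0.09, 0], "turn": [0, 0, 0], "gripper": 1}, {"xyz": [-0.7, -0.09, 0], "turn": [0, 0, 0], "gripper": 1}, {"xyz": [-0.7, -0.09, 0], "turn": [0, 0, 0], "gripper": 1}, {"xyz": [-0.7, -0.09, 0], "turn": [0, 0, 0], "gripper": 1}, {"xyz": [-0.7, -0.09, 0], "turn": [0, 0, 0], "gripper": 1}, {"xyz": [-0.7, -0.09, 0], "turn": [0, 0, 0], "gripper": 1}, {"xyz": [-0.5, -0.09, 0], "turn": [0, 0, 0], "gripper": 1}, {"xyz": [0, 0, 0], "turn": [0, 0, 0], "gripper": 1}, {"xyz": [0, 0, 0], "turn": [0, 0, 0], "gripper": 1}]}}

```text
time_s: 2.77
position: [0.496, -0.178, 0.2499]
tool_rot: [[-0.61, -0.793, -0.001], [-0.793, 0.61, 0.0], [0.0, 0.001, -1.0]]
ft_force: [0.2, 0.3, 0.5]
grip_width: 0.0854
```

Run:
```python
from h import *
s=env.observe(); print({k:np.round(s[k],3).tolist() for k in('time_s','q','position','tool_rot')})
im,d,i=snap('wrist','w1'); P=cloud(i,d)
for u in (.07,): 
  for p in [(.628,-.3166,.11),(.5246,-.2346,0),(.4918,-.1758,.058)]: print(np.round(proj(i,p)))
```

```text
{'time_s': 2.767, 'q': [-32.624, 19.533, 77.97, -0.013, 82.553, 94.958], 'position': [0.496, -0.178, 0.25], 'tool_rot': [[-0.61, -0.793, -0.001], [-0.793, 0.61, 0.0], [0.0, 0.001, -1.0]]}
[ 329. -106.]
[308. 111.]
[281. 186.]
```

View pics/w1.png

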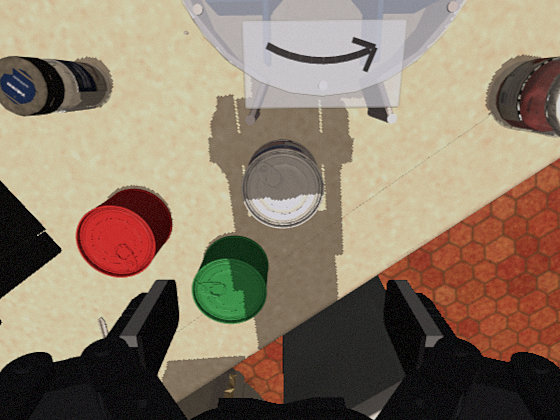

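Run:
```python
from h import *
z=np.load('pics/w1.npz'); i=dict(extrinsics=z['E'],fx=z['K'][0],fy=z['K'][1],cx=z['K'][2],cy=z['K'][3]); P=cloud(i,z['d'])
v,u=np.mgrid[:420,:560]
m=((P[...,2]>.05)&(P[...,2]<.066)&(abs(u-283)<50)&(abs(v-187)<52)&(v>135)).astype(np.uint8)
c=max(cv2.findContours(m,0,2)[0],key=cv2.contourArea); p,r=cv2.minEnclosingCircle(c); e=cv2.fitEllipse(c); print('tin',p,r,onz(i,*p,.058),onz(i,*e[0],.058),e,P[m>0].mean(0), 'rad',r*z['d'][187,283]/i['fx'])
for q in [(252,120),(391,119),(323,86)]: print(q,P[q[1],q[0]].round(4),onz(i,*q,.072).round(4),onz(i,*q,.078).round(4))
a=z['im'][0:150,170:470,::-1]; cv2.imwrite('pics/c2.png',cv2.resize(a,(800,400),interpolation=cv2.INTER_CUBIC))
```

```text
tin (281.63018798828125, 188.05389404296875) 41.42086410522461 [ 0.49010513 -0.17486948  0.058     ] [ 0.49015759 -0.17481831  0.058     ] ((281.5499267578125, 188.04299926757812), (79.70533752441406, 82.00653839111328), 88.51505279541016) [ 0.48926686 -0.17417809  0.05546477] rad 0.0379822559283964
(252, 120) [ 0.5534 -0.1932  0.0714] [ 0.5534 -0.1933  0.072 ] [ 0.5535 -0.194   0.078 ]
(391, 119) [ 0.4853 -0.2828  0.0734] [ 0.485 -0.283  0.072] [ 0.4865 -0.282   0.078 ]
(323, 86) [ 0.5399 -0.2536  0.0788] [ 0.5394 -0.2541  0.072 ] [ 0.5399 -0.2536  0.078 ]
```

View pics/c2.png

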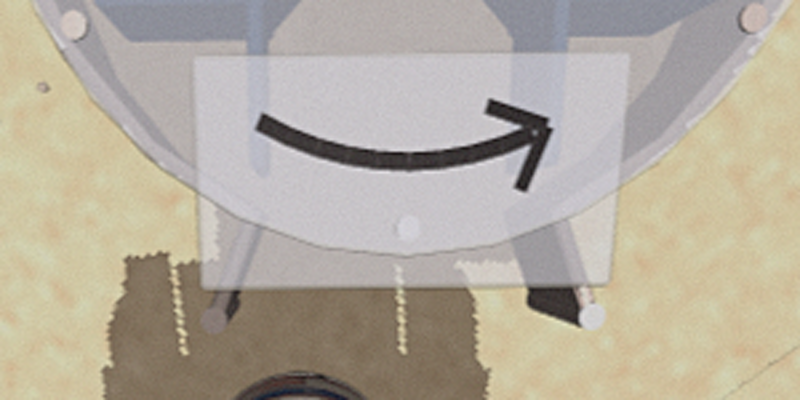

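Run:
```python
from h import *
z=np.load('pics/w1.npz'); i=dict(extrinsics=z['E'],fx=z['K'][0],fy=z['K'][1],cx=z['K'][2],cy=z['K'][3])
C=np.array([.628,-.3166]); o=lambda x,y,h: onz(i,170+x/2.6667,y/2.6667,h)[:2]
sl,sr,sf=o(75,25,.079),o(753,18,.079),o(408,228,.079); gl,gr=o(214,320,.072),o(593,317,.072); cl,cr=o(202,288,.078),o(610,285,.078)
for n,a,b in(('scr',sl,sr),('guide',gl,gr),('canopy',cl,cr)):
  t=a-b; n_=np.array([-t[1],t[0]])/np.linalg.norm(t); m=(a+b)/2; print(n,m.round(4),np.linalg.norm(t).round(4),'axis deg',np.degrees(np.arctan2(n_[1],n_[0])).round(2),'dist C',(m-C).round(4),np.linalg.norm(m-C).round(4),np.degrees(np.arctan2(*(m-C)[::-1])).round(2))
print('front screw',sf,np.linalg.norm(sf-C),np.degrees(np.arctan2(*(sf-C)[::-1])))
print([np.linalg.norm(s-C).round(4) for s in(sl,sr,sf)])
# circumcentre of screws
A=2*np.array([sl-sf,sr-sf]); print('circ',np.linalg.solve(A,[sl@sl-sf@sf,sr@sr-sf@sf]))
```

```text
scr [ 0.5825 -0.2858] 0.1837 axis deg 142.83 dist C [-0.0455  0.0308] 0.055 145.93
guide [ 0.5193 -0.2381] 0.1154 axis deg 142.75 dist C [-0.1087  0.0785] 0.1341 144.14
canopy [ 0.5272 -0.2438] 0.1205 axis deg 142.71 dist C [-0.1008  0.0728] 0.1243 144.17
front screw [ 0.54022263 -0.2537498 ] 0.10795838905015309 144.39664461072184
[np.float64(0.1045), np.float64(0.1096), np.float64(0.108)]
circ [ 0.62475966 -0.31787052]
```

>>> {"method": "step_arm", "body": {"steps": [{"xyz": [0.03, 0.17, 0.3], "turn": [0, 0, 0], "gripper": 1}, {"xyz": [0, 0, 0.6], "turn": [0, 0, 0], "gripper": 1}, {"xyz": [0, 0, 0.7], "turn": [0, 0, 0], "gripper": 1}, {"xyz": [0, 0, 0.7], "turn": [0, 0, 0], "gripper": 1}, {"xyz": [0, 0, 0.7], "turn": [0, 0, 0], "gripper": 1}, {"xyz": [0, 0, 0.7], "turn": [0, 0, 0], "gripper": 1}, {"xyz": [0, 0, 0.6], "turn": [0, 0, 0], "gripper": 1}, {"xyz": [0, 0, 0.5], "turn": [0, 0, 0], "gripper": 1}, {"xyz": [0, 0, 0.4], "turn": [0, 0, 0], "gripper": 1}, {"xyz": [0, 0, 0.17], "turn": [0, 0, 0], "gripper": 1}, {"xyz": [0, 0, 0], "turn": [0, 0, 0], "gripper": 1}, {"xyz": [0, 0, 0], "turn": [0, 0, 0], "gripper": 1}]}}

```text
time_s: 3.82
position: [0.4896, -0.1761, 0.036]
tool_rot: [[-0.612, -0.791, 0.0], [-0.791, 0.612, -0.0], [0.0, -0.0, -1.0]]
ft_force: [0.4, 0.0, 1.4]
grip_width: 0.0854
```

>>> {"method": "step_arm", "body": {"squeeze": 20, "steps": [{"xyz": [0, 0, 0], "turn": [0, 0, 0], "gripper": 0.5}, {"xyz": [0, 0, 0], "turn": [0, 0, 0], "gripper": 0.5}, {"xyz": [0, 0, 0], "turn": [0, 0, 0], "gripper": 0.5}, {"xyz": [0, 0, 0], "turn": [0, 0, 0], "gripper": 0.5}, {"xyz": [0, 0, 0], "turn": [0, 0, 0], "gripper": 0.5}, {"xyz": [0, 0, 0], "turn": [0, 0, 0], "gripper": 0.5}]}}

```text
time_s: 4.32
position: [0.4901, -0.176, 0.0368]
tool_rot: [[-0.611, -0.791, 0.002], [-0.791, 0.611, -0.002], [0.0, -0.002, -1.0]]
ft_force: [-2.1, -0.6, 7.2]
grip_width: 0.0748
```

>>> {"method": "step_arm", "body": {"steps": [{"xyz": [0.1, 0, 0], "turn": [0, 0, 0], "gripper": 0.5}, {"xyz": [0.1, 0, 0], "turn": [0, 0, 0], "gripper": 0.5}, {"xyz": [0.1, 0, 0], "turn": [0, 0, 0], "gripper": 0.5}, {"xyz": [0.1, -0.1, 0], "turn": [0, 0, 0], "gripper": 0.5}, {"xyz": [0.1, -0.1, 0], "turn": [0, 0, 0], "gripper": 0.5}, {"xyz": [0.1, -0.1, 0], "turn": [0, 0, 0], "gripper": 0.5}, {"xyz": [0.1, -0.1, 0], "turn": [0, 0, 0], "gripper": 0.5}, {"xyz": [0.09, -0.1, 0], "turn": [0, 0, 0], "gripper": 0.5}, {"xyz": [0, -0.13, 0], "turn": [0, 0, 0], "gripper": 0.5}, {"xyz": [0, -0.13, 0], "turn": [0, 0, 0], "gripper": 0.5}, {"xyz": [0, -0.13, 0], "turn": [0, 0, 0], "gripper": 0.5}, {"xyz": [0, -0.13, 0], "turn": [0, 0, 0], "gripper": 0.5}, {"xyz": [0, 0, 0], "turn": [0, 0, 0], "gripper": 0.5}, {"xyz": [0, 0, 0], "turn": [0, 0, 0], "gripper": 0.5}]}}

```text
time_s: 5.48
position: [0.503, -0.2255, 0.0368]
tool_rot: [[-0.611, -0.791, 0.001], [-0.791, 0.611, -0.001], [-0.0, -0.002, -1.0]]
ft_force: [-1.3, 0.7, 7.3]
grip_width: 0.075
```

>>> {"method": "step_arm", "body": {"steps": [{"xyz": [0, 0, 0], "turn": [0, 0, 0], "gripper": 1}, {"xyz": [0, 0, 0], "turn": [0, 0, 0], "gripper": 1}, {"xyz": [0, 0, 0], "turn": [0, 0, 0], "gripper": 1}, {"xyz": [0, 0, 0], "turn": [0, 0, 0], "gripper": 1}]}}

```text
time_s: 5.82
position: [0.5027, -0.2254, 0.0355]
tool_rot: [[-0.611, -0.791, -0.0], [-0.791, 0.611, -0.0], [0.0, 0.0, -1.0]]
ft_force: [-0.2, -1.0, -0.2]
grip_width: 0.0855
```

>>> {"method": "step_arm", "body": {"steps": [{"xyz": [0, 0, -0.4], "turn": [0, 0, 0], "gripper": 1}, {"xyz": [0, 0, -0.7], "turn": [0, 0, 0], "gripper": 1}, {"xyz": [0, 0, -0.7], "turn": [0, 0, 0], "gripper": 1}, {"xyz": [0, 0, -0.7], "turn": [0, 0, 0], "gripper": 0.5}, {"xyz": [0, 0.45, 0], "turn": [0, 0, 0], "gripper": -0.15}, {"xyz": [0, 0.45, 0], "turn": [0, 0, 0], "gripper": -0.15}, {"xyz": [0, 0.45, 0], "turn": [0, 0, 0], "gripper": -0.15}, {"xyz": [0, 0.45, 0], "turn": [0, 0, 0], "gripper": -0.15}, {"xyz": [0, 0, 0], "turn": [1, 0, 0], "gripper": -0.15}, {"xyz": [0, 0, 0], "turn": [1, 0, 0], "gripper": -0.15}, {"xyz": [0, 0, 0], "turn": [1, 0, 0], "gripper": -0.15}, {"xyz": [0, 0, 0], "turn": [1, 0, 0], "gripper": -0.15}, {"xyz": [0, 0, 0], "turn": [1, 0, 0], "gripper": -0.15}, {"xyz": [0, 0, 0], "turn": [1, 0, 0], "gripper": -0.15}, {"xyz": [0, 0, 0], "turn": [1, 0, 0], "gripper": -0.15}, {"xyz": [0, 0, 0], "turn": [1, 0, 0], "gripper": -0.15}, {"xyz": [0, 0, 0], "turn": [1, 0, 0], "gripper": -0.15}, {"xyz": [0, 0, 0], "turn": [1, 0, 0], "gripper": -0.15}, {"xyz": [0, 0, 0], "turn": [0, 0, 0], "gripper": -0.15}, {"xyz": [0, 0, 0], "turn": [0, 0, 0], "gripper": -0.15}]}}

```text
time_s: 7.48
position: [0.4584, -0.1759, 0.1683]
tool_rot: [[-0.621, -0.598, 0.508], [-0.784, 0.46, -0.417], [0.016, -0.657, -0.754]]
ft_force: [-0.2, -0.3, -0.1]
grip_width: 0.0363
```

Run:
```python
from h import *
s=env.observe(); print({k:np.round(s[k],3).tolist() for k in('time_s','q','position','tool_rot','grip_width')})
C=np.array([.6248,-.318]);a=np.array([-.796,.6053]);l=np.array([.6053,.796]);r=np.array(s['position'][:2])-C; print(r@a,r@l)
im,d,i=snap('wrist','w2')
im,d,i=snap('top','t2'); cv2.imwrite('pics/c3.png',cv2.resize(im[140:280,230:430,::-1],(800,560),interpolation=cv2.INTER_CUBIC))
```

```text
{'time_s': 7.483, 'q': [-32.62, 13.272, 116.829, -26.53, 10.051, 119.917], 'position': [0.458, -0.176, 0.168], 'tool_rot': [[-0.621, -0.598, 0.508], [-0.784, 0.46, -0.417], [0.016, -0.657, -0.754]], 'grip_width': 0.036}
0.2184464373865722 0.01234305780516889
```

View pics/w2.png

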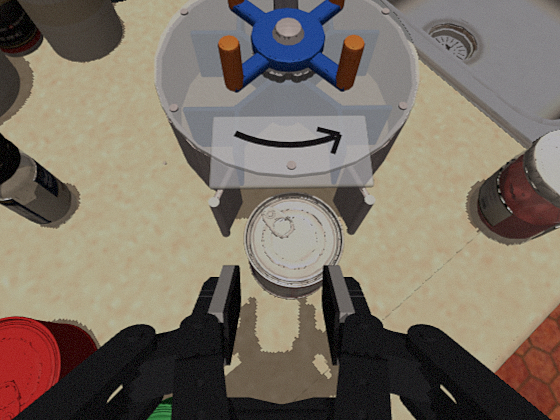

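```bash
cat > ik.py <<'E'
import numpy as np
from scipy.optimize import least_squares
from scipy.spatial.transform import Rotation as R
lo=np.array([-178.18,-50.72,12.68,-81.47,9.98,-165.26]);hi=np.array([178.18,133.34,142.11,261.47,163.14,165.26])
def fk(q,p):  # p: h,L1,L2,Lt,off,s4,eo
    q=np.radians(q); h,L1,L2,Lt,off,s4,r0=p
    A=R.from_rotvec([0,0,q[0]]); B=A*R.from_rotvec([0,q[1],0]); D=B*R.from_rotvec([0,q[2],0]); F=D*R.from_rotvec([0,0,s4*q[3]])*R.from_rotvec([0,q[4],0])
    z=F.apply([0,0,1]); return A.apply([r0,off,h])+B.apply([0,0,L1])+D.apply([0,0,L2])+Lt*z, z
Q=[[-87.451,21.843,74.385,0,83.858,-12.3],[-32.624,19.533,77.97,-.013,82.553,94.96],[-32.62,13.272,116.829,-26.53,10.051,119.9]]
X=[[.141,-.531,.25],[.496,-.178,.25],[.4584,-.1759,.1683]];Z=[[0,0,-1],[0,0,-1],[.508,-.417,-.754]]
def fit(s4):
    f=lambda p:np.concatenate([np.r_[fk(q,[*p[:5],s4,p[5]])[0]-x,.1*(fk(q,[*p[:5],s4,p[5]])[1]-z)] for q,x,z in zip(Q,X,Z)])
    s=least_squares(f,[.2,.4,.4,.25,.1,0]); return s.cost,[*s.x[:5],s4,s.x[5]]
c,p=min(fit(1),fit(-1))
def ik(x,z,q0=(-35,20,110,0,20,0)):
    f=lambda q:np.r_[fk(q,p)[0]-x,.2*(fk(q,p)[1]-z)]
    s=least_squares(f,np.clip(q0,lo+.1,hi-.1),bounds=(lo,hi)); return s.x,s.cost
E
python3 - <<'E'
from ik import *
print(c,np.round(p,4))
C=np.array([.6248,-.318,0]);a=np.array([-.796,.6053,0])
for t in(35,38,41,45):
  for al in(.225,.2,.17,.14,.11):
    z=-a*np.sin(np.radians(t))-[0,0,np.cos(np.radians(t))]
    q,e=ik(C+a*al+[0,0,.028],z); print(t,al,q.round(1)[:5],'%.1e'%e)
E
```

```text
1.788029481933462e-05 [-0.1918  0.6794  0.2809  0.16    0.1154  1.      0.0062]
35 0.225 [-31.8  23.5 128.3 -81.5  10. ] 8.4e-04
35 0.2 [-34.3  24.2 122.5 -24.6  10. ] 9.8e-04
35 0.17 [-34.9  25.9 119.2 -18.   10. ] 7.5e-04
35 0.14 [-35.5  27.7 115.9 -10.8  10. ] 5.4e-04
35 0.11 [-35.7  29.4 112.5  -9.4  10. ] 3.5e-04
38 0.225 [-31.8  23.2 127.8 -81.5  10. ] 1.1e-03
38 0.2 [-34.   24.  122.2 -28.3  10. ] 1.4e-03
38 0.17 [-32.4  26.4 122.  -81.5  10. ] 7.8e-04
38 0.14 [-32.7  28.2 118.7 -81.5  10. ] 6.2e-04
38 0.11 [-33.   29.9 115.3 -81.5  10. ] 5.0e-04
41 0.225 [-31.7  22.9 127.4 -81.5  10. ] 1.5e-03
41 0.2 [-33.5  23.9 122.  -36.3  10. ] 1.8e-03
41 0.17 [-32.4  26.2 121.5 -81.5  10. ] 1.1e-03
41 0.14 [-32.7  28.  118.3 -81.5  10. ] 8.8e-04
41 0.11 [-33.   29.7 114.9 -81.5  10. ] 6.9e-04
45 0.225 [-35.4  25.7 142.1 182.8  31.9] 1.4e-05
45 0.2 [-35.6  23.1 121.   -2.6  10. ] 2.9e-03
45 0.17 [-32.3  25.9 121.  -81.5  10. ] 1.6e-03
45 0.14 [-32.6  27.7 117.7 -81.5  10. ] 1.3e-03
45 0.11 [-32.9  29.5 114.3 -81.5  10. ] 1.1e-03
```

>>> {"method": "step_arm", "body": {"steps": [{"xyz": [0, 0, 0], "turn": [-1, 0, 0], "gripper": -0.15}, {"xyz": [0, -0.7, -0.7], "turn": [-1, 0, 0], "gripper": -0.15}, {"xyz": [0, -0.7, -0.7], "turn": [-1, 0, 0], "gripper": -0.15}, {"xyz": [0, -0.7, -0.7], "turn": [0, 0, 0], "gripper": -0.15}, {"xyz": [0, -0.7, -0.7], "turn": [0, 0, 0], "gripper": -0.15}, {"xyz": [0, -0.7, -0.7], "turn": [0, 0, 0], "gripper": -0.15}, {"xyz": [0, 0, 0], "turn": [0, 0, 0], "gripper": -0.15}, {"xyz": [0, 0, 0], "turn": [0, 0, 0], "gripper": -0.15}]}}

```text
time_s: 8.25
position: [0.4912, -0.2015, 0.3403]
tool_rot: [[-0.629, -0.674, 0.386], [-0.777, 0.53, -0.34], [0.025, -0.514, -0.857]]
ft_force: [0.7, -0.4, -0.1]
grip_width: 0.0362
```

```bash
cat > log.py <<'E'
from rig import env
import json,numpy as np
s=env.observe(); r=[np.round(s[k],4).tolist() for k in('q','position','tool_rot')]; open('log.jsonl','a').write(json.dumps(r)+'\n'); print(r)
E
python3 log.py
```

```text
[[-33.1557, 5.8188, 86.924, -5.0437, 56.6451, 97.0797], [0.4912, -0.2015, 0.3403], [[-0.6292, -0.6745, 0.3863], [-0.7769, 0.53, -0.3401], [0.0246, -0.5141, -0.8574]]]
```

>>> {"method": "step_arm", "body": {"steps": [{"xyz": [0.5, 0, 0.8], "turn": [0, 0.5, 0], "gripper": -0.15}, {"xyz": [0.5, 0, 0.8], "turn": [0, 1, 0], "gripper": -0.15}, {"xyz": [0, 0, 0.8], "turn": [0, 1, 0], "gripper": -0.15}, {"xyz": [0, 0, 0.8], "turn": [0, 1, 0], "gripper": -0.15}, {"xyz": [0, 0, 0], "turn": [0, 1, 0], "gripper": -0.15}, {"xyz": [0, 0, 0], "turn": [0, 0, 0], "gripper": -0.15}, {"xyz": [0, 0, 0], "turn": [0, 0, 0], "gripper": -0.15}]}}

```text
time_s: 8.83
position: [0.5064, -0.2832, 0.2301]
tool_rot: [[-0.723, -0.678, 0.137], [-0.61, 0.531, -0.588], [0.326, -0.508, -0.797]]
ft_force: [-0.4, 0.2, 1.6]
grip_width: 0.0365
```

```bash
python3 log.py
```

```text
[[-30.513, 20.0942, 89.4166, -35.5356, 48.809, 122.4574], [0.5064, -0.2832, 0.2301], [[-0.7225, -0.6777, 0.1365], [-0.6096, 0.5314, -0.5881], [0.326, -0.5082, -0.7972]]]
```

```bash
cat > ik.py <<'E'
import numpy as np,json
from scipy.optimize import least_squares
from scipy.spatial.transform import Rotation as R
lo=np.array([-178.18,-50.72,12.68,-81.47,9.98,-165.26]);hi=np.array([178.18,133.34,142.11,261.47,163.14,165.26])
def rot(ax,t): return R.from_rotvec(np.array(ax)*t)
def fk(q,p):
    q=np.radians(q); h,L1,L2,Lt,off,r0,ex,wx,o6=p
    A=rot([0,0,1],q[0]); B=A*rot([0,1,0],q[1]); D=B*rot([0,1,0],q[2]); E=D*rot([0,0,1],q[3]); F=E*rot([0,1,0],q[4]); G=F*rot([0,0,1],q[5]+o6)
    return A.apply([r0,off,h])+B.apply([0,0,L1])+D.apply([ex,0,L2])+F.apply([wx,0,Lt]), G
rec=[json.loads(l) for l in open('log.jsonl')]
rec+=[[[-87.451,21.843,74.385,0,83.858,-12.334],[.141,-.5313,.25],[[.257,-.966,0],[-.966,-.257,.001],[-.001,0,-1]]],[[-32.624,19.533,77.97,-.013,82.553,94.958],[.496,-.178,.25],[[-.61,-.793,-.001],[-.793,.61,0],[0,.001,-1]]],[[-32.62,13.272,116.829,-26.53,10.051,119.917],[.4584,-.1759,.1683],[[-.621,-.598,.508],[-.784,.46,-.417],[.016,-.657,-.754]]]]
pr=np.array([.18,.4,.4,.25,.115,0,0,0,0])
def res(p):
    o=[]
    for q,x,M in rec:
        X,G=fk(q,p); o+=[X-x,.2*(G.as_matrix()-np.array(M)).ravel()]
    return np.r_[np.concatenate(o),.003*(p-pr)]
best=min((least_squares(res,np.r_[pr[:8],o]) for o in(0,1.57,3.14,-1.57)),key=lambda s:s.cost); p=best.x
def ik(x,M,q0):
    f=lambda q:np.r_[fk(q,p)[0]-x,.2*(fk(q,p)[1].as_matrix()-M).ravel()]
    s=least_squares(f,np.clip(q0,lo+.1,hi-.1),bounds=(lo,hi)); return s.x,s.cost
C=np.array([.6248,-.318,0]);a=np.array([-.796,.6053,0])
def pose(t,psi,roll=0):  # tilt t, azimuth offset psi of tilt dir from d (deg); jaw x horizontal ~ -l
    d=R.from_euler('z',psi,degrees=True).apply(-a); t=np.radians(t)
    z=d*np.sin(t)-[0,0,np.cos(t)]; x=np.cross(d,[0,0,1]); 
    M=np.c_[x,np.cross(z,x),z]; return M
E
python3 - <<'E'
from ik import *
print(best.cost,p.round(4)); print([np.abs(fk(q,p)[0]-x).max().round(4) for q,x,M in rec])
for t in(35,40,45):
 for psi in(-20,0,20):
  for al,zz in((.225,.13),(.225,.028),(.17,.028),(.11,.028)):
    o=[]
    for q0 in([-35,20,110,0,20,110],[-35,20,110,90,20,40],[-35,20,110,-80,20,150],[-35,20,110,180,20,-60]):
      q,e=ik(C+a*al+[0,0,zz],pose(t,psi),q0); o.append((e,q))
    e,q=min(o,key=lambda k:k[0]); print(t,psi,al,zz,q.round(1),'%.1e'%e)
E
```

```text
4.46701574353368e-05 [1.3040e-01 5.3660e-01 3.5100e-01 2.3830e-01 1.1740e-01 1.0000e-04
 1.0280e-01 1.0000e-04 3.1415e+00]
[np.float64(0.0001), np.float64(0.0001), np.float64(0.0002), np.float64(0.0001), np.float64(0.0001)]
35 -20 0.225 0.13 [-28.3  18.6 114.2 -46.8  22.4 158.9] 2.4e-13
35 -20 0.225 0.028 [ -28.3   32.6  120.1  255.8   16.6 -140.8] 2.4e-13
35 -20 0.17 0.028 [ -29.9   35.   113.8  261.5   15.1 -148.6] 4.2e-05
35 -20 0.11 0.028 [-30.9  36.6 102.2 -54.4  17.4 165.3] 3.1e-05
35 0 0.225 0.13 [-35.9  16.6 118.   -4.2  10.5  95.2] 2.4e-13
35 0 0.225 0.028 [-35.9  31.9 124.3 183.9  11.3 -92.7] 2.4e-13
35 0 0.17 0.028 [-36.3  34.6 118.1 182.2  10.  -91.5] 7.9e-05
35 0 0.11 0.028 [-35.7  35.1 103.5  -8.8  10.  100.1] 1.9e-04
35 20 0.225 0.13 [-44.   16.1 118.8  49.8  19.8  19.5] 2.4e-13
35 20 0.225 0.028 [-44.   31.8 125.3 120.5  17.5 -54.2] 2.4e-13
35 20 0.17 0.028 [-43.1  33.4 116.7  98.6  14.6 -30.5] 2.4e-13
35 20 0.11 0.028 [-42.3  35.8 107.2  72.4  14.7  -2.7] 2.4e-13
40 -20 0.225 0.13 [-28.2  18.2 115.1 -54.   20.9 165.3] 1.0e-04
40 -20 0.225 0.028 [ -27.    34.3  122.3 
[... 754 characters left out ...]
 0.028 [ -25.7   36.5  124.4  227.7   30.1 -110. ] 2.9e-13
45 -20 0.17 0.028 [ -27.3   37.4  116.6  235.9   25.2 -121. ] 2.9e-13
45 -20 0.11 0.028 [ -28.6   39.1  107.8  248.4   21.4 -135.9] 2.9e-13
45 0 0.225 0.13 [-35.8  18.9 125.2 185.9  10.  -94.8] 1.2e-05
45 0 0.225 0.028 [-35.8  36.5 130.3 182.   31.8 -90.6] 2.9e-13
45 0 0.17 0.028 [-36.   36.7 121.8 182.2  23.5 -91.1] 2.9e-13
45 0 0.11 0.028 [-36.2  38.1 112.5 182.8  15.6 -91.9] 2.9e-13
45 20 0.225 0.13 [-46.8  17.8 125.5 101.5  20.9 -34.1] 2.9e-13
45 20 0.225 0.028 [-46.8  36.6 131.6 142.7  35.2 -79.9] 2.9e-13
45 20 0.17 0.028 [-45.3  36.6 122.6 135.   28.1 -69.2] 2.9e-13
45 20 0.11 0.028 [-44.1  38.  113.  123.2  22.5 -55. ] 2.9e-13
```

```bash
cat > plan.py <<'E'
from ik import *
from scipy.spatial.transform import Slerp
def plan(x0,M0,q0,wps):
    x,M,q=np.array(x0),R.from_matrix(M0),np.array(q0); rows=[]
    for xw,Mw,n in wps:
        Mw=R.from_matrix(Mw); S=Slerp([0,1],R.concatenate([M,Mw])); xs=x.copy(); worst=0;ec=0
        for k in range(1,n+1):
            xn=xs+(xw-xs)*k/n; Mn=S(k/n); s=M.inv().apply(xn-x)/.04; w=(M.inv()*Mn).as_rotvec()/.08
            qn,e=ik(xn,Mn.as_matrix(),q); worst=max(worst,np.abs(qn-q).max());ec=max(ec,e); q=qn; x,M=xn,Mn
        print(n,'xyz',s.round(3).tolist(),'(first)',(S(0).inv().apply((xw-xs)/n)/.04).round(3).tolist(),'turn',w.round(3).tolist(),'q',q.round(1),'maxdq',worst.round(1),'%.0e'%ec)
E
python3 - <<'E'
from plan import *
q,x,M=rec[1]
P=lambda al,z:C+a*al+[0,0,z]
plan(x,M,q,[(P(.225,.2),pose(25,20),12),(P(.225,.13),pose(45,20),12),(P(.225,.045),pose(45,20),8),(P(.225,.045),pose(45,0),8),(P(.225,.028),pose(45,0),2),(P(.105,.028),pose(45,0),20)])
E
```

```text
12 xyz [-0.158, 0.197, -0.029] (first) [-0.058, 0.23, -0.092] turn [-0.033, -0.577, -0.353] q [-41.4   9.6 105.8  14.8  42.5  56.8] maxdq 6.1 3e-19
12 xyz [-0.0, 0.1, 0.106] (first) [0.0, 0.062, 0.132] turn [0.364, 0.0, 0.0] q [-46.8  17.8 125.5 101.5  20.9 -34.1] maxdq 13.2 2e-16
8 xyz [-0.0, 0.188, 0.188] (first) [-0.0, 0.188, 0.188] turn [0.0, 0.0, -0.0] q [-46.8  33.2 130.9 138.8  32.  -75.3] maxdq 6.9 5e-17
8 xyz [0.0, 0.0, 0.0] (first) [0.0, 0.0, 0.0] turn [-0.0, 0.386, 0.386] q [-35.8  33.2 129.6 182.2  27.9 -90.9] maxdq 5.9 5e-17
2 xyz [0.0, 0.15, 0.15] (first) [0.0, 0.15, 0.15] turn [0.0, -0.0, -0.0] q [-35.8  36.5 130.3 182.   31.8 -90.6] maxdq 2.0 4e-19
20 xyz [0.0, -0.106, 0.106] (first) [0.0, -0.106, 0.106] turn [0.0, 0.0, 0.0] q [-36.2  38.2 111.8 182.9  15.  -92. ] maxdq 1.0 2e-22
```

>>> {"method": "step_arm", "body": {"steps": [{"xyz": [-0.06, 0.23, -0.09], "turn": [-0.033, -0.577, -0.353], "gripper": -0.15}, {"xyz": [-0.07, 0.23, -0.09], "turn": [-0.033, -0.577, -0.353], "gripper": -0.15}, {"xyz": [-0.08, 0.22, -0.08], "turn": [-0.033, -0.577, -0.353], "gripper": -0.15}, {"xyz": [-0.09, 0.22, -0.08], "turn": [-0.033, -0.577, -0.353], "gripper": -0.15}, {"xyz": [-0.1, 0.22, -0.07], "turn": [-0.033, -0.577, -0.353], "gripper": -0.15}, {"xyz": [-0.1, 0.22, -0.07], "turn": [-0.033, -0.577, -0.353], "gripper": -0.15}, {"xyz": [-0.11, 0.21, -0.06], "turn": [-0.033, -0.577, -0.353], "gripper": -0.15}, {"xyz": [-0.12, 0.21, -0.06], "turn": [-0.033, -0.577, -0.353], "gripper": -0.15}, {"xyz": [-0.13, 0.21, -0.05], "turn": [-0.033, -0.577, -0.353], "gripper": -0.15}, {"xyz": [-0.14, 0.2, -0.04], "turn": [-0.033, -0.577, -0.353], "gripper": -0.15}, {"xyz": [-0.15, 0.2, -0.04], "turn": [-0.033, -0.577, -0.353], "gripper": -0.15}, {"xyz": [-0.16, 0.2, -0.03], "turn": [-0.033, -0.577, -0.353], "gripper": -0.15}, {"xyz": [0, 0, 0], "turn": [0, 0, 0], "gripper": -0.15}, {"xyz": [0, 0, 0], "turn": [0, 0, 0], "gripper": -0.15}]}}

```text
time_s: 10.0
position: [0.4462, -0.1845, 0.2027]
tool_rot: [[-0.301, -0.862, 0.408], [-0.953, 0.27, -0.134], [0.005, -0.429, -0.903]]
ft_force: [-0.2, -0.0, 0.0]
grip_width: 0.0366
```

>>> {"method": "step_arm", "body": {"steps": [{"xyz": [0, 0.04, 0.09], "turn": [0.243, 0, 0], "gripper": -0.15}, {"xyz": [0, 0.04, 0.09], "turn": [0.243, 0, 0], "gripper": -0.15}, {"xyz": [0, 0.04, 0.09], "turn": [0.243, 0, 0], "gripper": -0.15}, {"xyz": [0, 0.05, 0.08], "turn": [0.243, 0, 0], "gripper": -0.15}, {"xyz": [0, 0.05, 0.08], "turn": [0.243, 0, 0], "gripper": -0.15}, {"xyz": [0, 0.05, 0.08], "turn": [0.243, 0, 0], "gripper": -0.15}, {"xyz": [0, 0.05, 0.08], "turn": [0.243, 0, 0], "gripper": -0.15}, {"xyz": [0, 0.05, 0.08], "turn": [0.243, 0, 0], "gripper": -0.15}, {"xyz": [0, 0.06, 0.08], "turn": [0.243, 0, 0], "gripper": -0.15}, {"xyz": [0, 0.06, 0.08], "turn": [0.243, 0, 0], "gripper": -0.15}, {"xyz": [0, 0.06, 0.08], "turn": [0.243, 0, 0], "gripper": -0.15}, {"xyz": [0, 0.06, 0.08], "turn": [0.243, 0, 0], "gripper": -0.15}, {"xyz": [0, 0.06, 0.07], "turn": [0.243, 0, 0], "gripper": -0.15}, {"xyz": [0, 0.06, 0.07], "turn": [0.243, 0, 0], "gripper": -0.15}, {"xyz": [0, 0.07, 0.07], "turn": [0.243, 0, 0], "gripper": -0.15}, {"xyz": [0, 0.07, 0.07], "turn": [0.243, 0, 0], "gripper": -0.15}, {"xyz": [0, 0.07, 0.07], "turn": [0.243, 0, 0], "gripper": -0.15}, {"xyz": [0, 0.07, 0.07], "turn": [0.243, 0, 0], "gripper": -0.15}, {"xyz": [0, 0, 0], "turn": [0, 0, 0], "gripper": -0.15}, {"xyz": [0, 0, 0], "turn": [0, 0, 0], "gripper": -0.15}]}}

```text
time_s: 11.67
position: [0.4454, -0.1842, 0.132]
tool_rot: [[-0.3, -0.673, 0.676], [-0.954, 0.209, -0.216], [0.004, -0.71, -0.704]]
ft_force: [0.7, 0.4, 0.8]
grip_width: 0.0364
```

```bash
python3 log.py
python3 - <<'E'
from plan import *
q,x,M=rec[-4] if 0 else json.loads(open('log.jsonl').read().strip().split('\n')[-1])
P=lambda al,z:C+a*al+[0,0,z]
r=np.array(x)-C; print(r@a, r@[.6053,.796,0])
plan(x,M,q,[(P(.225,.045),pose(45,20),8),(P(.225,.045),pose(45,0),8),(P(.225,.028),pose(45,0),2)])
E
```

```text
[[-47.0474, 17.5595, 125.4708, 101.5072, 20.7878, -34.2149], [0.4454, -0.1842, 0.132], [[-0.3003, -0.6727, 0.6762], [-0.9538, 0.2087, -0.2159], [0.0041, -0.7098, -0.7044]]]
0.22379154 -0.0020860199999999836
8 xyz [-0.008, 0.193, 0.191] (first) [-0.009, 0.194, 0.191] turn [-0.006, -0.009, 0.0] q [-46.8  33.3 131.  138.8  32.  -75.3] maxdq 6.9 7e-17
8 xyz [0.0, 0.0, 0.0] (first) [0.0, 0.0, 0.0] turn [-0.0, 0.386, 0.386] q [-35.8  33.3 129.6 182.2  27.9 -90.9] maxdq 5.9 5e-17
2 xyz [0.0, 0.15, 0.15] (first) [0.0, 0.15, 0.15] turn [0.0, -0.0, -0.0] q [-35.8  36.5 130.3 182.   31.9 -90.6] maxdq 2.0 4e-19
```

Flip working as modelled; descend and yaw straight.

>>> {"method": "step_arm", "body": {"steps": [{"xyz": [-0.01, 0.193, 0.191], "turn": [0, 0, 0], "gripper": -0.15}, {"xyz": [-0.01, 0.193, 0.191], "turn": [0, 0, 0], "gripper": -0.15}, {"xyz": [-0.01, 0.193, 0.191], "turn": [0, 0, 0], "gripper": -0.15}, {"xyz": [-0.01, 0.193, 0.191], "turn": [0, 0, 0], "gripper": -0.15}, {"xyz": [-0.01, 0.193, 0.191], "turn": [0, 0, 0], "gripper": -0.15}, {"xyz": [-0.01, 0.193, 0.191], "turn": [0, 0, 0], "gripper": -0.15}, {"xyz": [-0.01, 0.193, 0.191], "turn": [0, 0, 0], "gripper": -0.15}, {"xyz": [-0.01, 0.193, 0.191], "turn": [0, 0, 0], "gripper": -0.15}, {"xyz": [0, 0, 0], "turn": [0, 0.38, 0.386], "gripper": -0.15}, {"xyz": [0, 0, 0], "turn": [0, 0.38, 0.386], "gripper": -0.15}, {"xyz": [0, 0, 0], "turn": [0, 0.38, 0.386], "gripper": -0.15}, {"xyz": [0, 0, 0], "turn": [0, 0.38, 0.386], "gripper": -0.15}, {"xyz": [0, 0, 0], "turn": [0, 0.38, 0.386], "gripper": -0.15}, {"xyz": [0, 0, 0], "turn": [0, 0.38, 0.386], "gripper": -0.15}, {"xyz": [0, 0, 0], "turn": [0, 0.38, 0.386], "gripper": -0.15}, {"xyz": [0, 0, 0], "turn": [0, 0.38, 0.386], "gripper": -0.15}, {"xyz": [0, 0, 0], "turn": [0, 0, 0], "gripper": -0.15}, {"xyz": [0, 0, 0], "turn": [0, 0, 0], "gripper": -0.15}]}}

```text
time_s: 13.17
position: [0.4472, -0.1809, 0.0456]
tool_rot: [[-0.603, -0.559, 0.569], [-0.797, 0.425, -0.429], [-0.002, -0.712, -0.702]]
ft_force: [-0.4, 0.4, -0.4]
grip_width: 0.0367
```

```bash
python3 log.py
python3 - <<'E'
from plan import *
from h import snap
q,x,M=json.loads(open('log.jsonl').read().strip().split('\n')[-1])
P=lambda al,z:C+a*al+[0,0,z]
r=np.array(x)-C; print(r@a, r@[.6053,.796,0])
plan(x,M,q,[(P(.225,.028),pose(45,0),4),(P(.13,.028),pose(45,0),16)])
snap('wrist','w3')
E
```

```text
[[-35.6107, 33.3817, 129.6964, 182.0843, 28.4925, -90.6978], [0.4472, -0.1809, 0.0456], [[-0.6034, -0.559, 0.5687], [-0.7974, 0.4247, -0.4286], [-0.0019, -0.7121, -0.7021]]]
0.22435623000000005 0.0016303199999999868
4 xyz [0.01, 0.081, 0.075] (first) [0.01, 0.081, 0.074] turn [-0.022, 0.01, 0.001] q [-35.8  36.5 130.3 182.   31.9 -90.6] maxdq 0.8 3e-23
16 xyz [-0.0, -0.105, 0.105] (first) [-0.0, -0.105, 0.105] turn [0.0, 0.0, 0.0] q [-36.1  37.5 115.7 182.5  18.2 -91.6] maxdq 1.0 2e-23
```

View pics/w3.png

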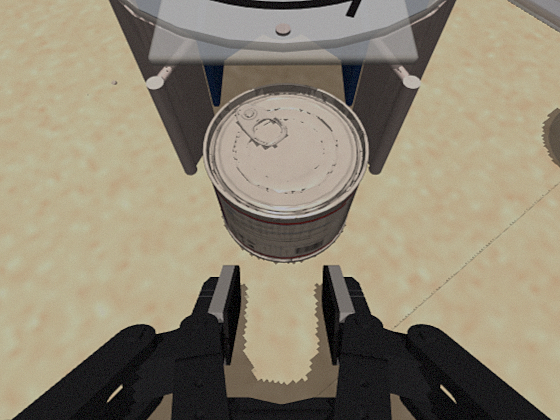

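>>> {"method": "step_arm", "body": {"steps": [{"xyz": [0.01, 0.08, 0.075], "turn": [0, 0, 0], "gripper": -0.15}, {"xyz": [0.01, 0.08, 0.075], "turn": [0, 0, 0], "gripper": -0.15}, {"xyz": [0.01, 0.08, 0.075], "turn": [0, 0, 0], "gripper": -0.15}, {"xyz": [0.01, 0.08, 0.075], "turn": [0, 0, 0], "gripper": -0.15}, {"xyz": [0, -0.1, 0.1], "turn": [0, 0, 0], "gripper": -0.15}, {"xyz": [0, -0.1, 0.1], "turn": [0, 0, 0], "gripper": -0.15}, {"xyz": [0, -0.1, 0.1], "turn": [0, 0, 0], "gripper": -0.15}, {"xyz": [0, -0.1, 0.1], "turn": [0, 0, 0], "gripper": -0.15}, {"xyz": [0, -0.1, 0.1], "turn": [0, 0, 0], "gripper": -0.15}, {"xyz": [0, -0.1, 0.1], "turn": [0, 0, 0], "gripper": -0.15}, {"xyz": [0, -0.1, 0.1], "turn": [0, 0, 0], "gripper": -0.15}, {"xyz": [0, -0.1, 0.1], "turn": [0, 0, 0], "gripper": -0.15}, {"xyz": [0, -0.1, 0.1], "turn": [0, 0, 0], "gripper": -0.15}, {"xyz": [0, -0.1, 0.1], "turn": [0, 0, 0], "gripper": -0.15}, {"xyz": [0, -0.1, 0.1], "turn": [0, 0, 0], "gripper": -0.15}, {"xyz": [0, -0.1, 0.1], "turn": [0, 0, 0], "gripper": -0.15}, {"xyz": [0, 0, 0], "turn": [0, 0, 0], "gripper": -0.15}, {"xyz": [0, 0, 0], "turn": [0, 0, 0], "gripper": -0.15}]}}

```text
time_s: 14.72
position: [0.4991, -0.2236, 0.028]
tool_rot: [[-0.606, -0.559, 0.566], [-0.796, 0.426, -0.431], [-0.0, -0.712, -0.703]]
ft_force: [-0.3, 0.2, 0.3]
grip_width: 0.036
```

```bash
python3 log.py
python3 - <<'E'
from plan import *
from h import *
s=env.observe(); r=np.array(s['position'])-C; print(r@a, r@[.6053,.796,0],s['ft_force'])
im,d,i=snap('wrist','w4')
E
```

```text
[[-36.1986, 37.0404, 120.0612, 181.9837, 22.4695, -91.0572], [0.4991, -0.2236, 0.028], [[-0.6058, -0.5589, 0.5663], [-0.7957, 0.4258, -0.4308], [-0.0003, -0.7115, -0.7026]]]
0.15719019101354215 -0.0009203959824703675 [-0.29527023  0.2102886   0.29443607]
```

View pics/w4.png

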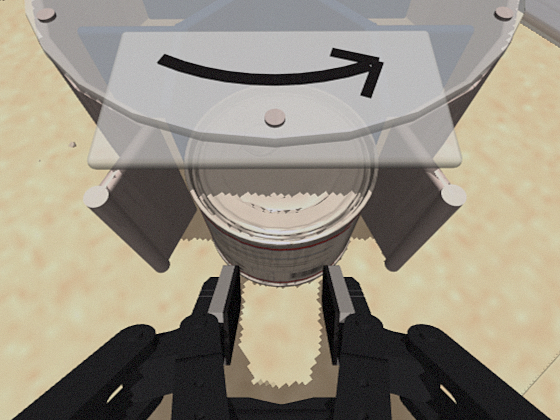

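>>> {"method": "step_arm", "body": {"steps": [{"xyz": [0, -0.1, 0.1], "turn": [0, 0, 0], "gripper": -0.15}, {"xyz": [0, -0.1, 0.1], "turn": [0, 0, 0], "gripper": -0.15}, {"xyz": [0, -0.1, 0.1], "turn": [0, 0, 0], "gripper": -0.15}, {"xyz": [0, -0.1, 0.1], "turn": [0, 0, 0], "gripper": -0.15}, {"xyz": [0, -0.1, 0.1], "turn": [0, 0, 0], "gripper": -0.15}, {"xyz": [0, -0.1, 0.1], "turn": [0, 0, 0], "gripper": -0.15}, {"xyz": [0, 0, 0], "turn": [0, 0, 0], "gripper": -0.15}]}}

```text
time_s: 15.35
position: [0.5269, -0.2448, 0.0284]
tool_rot: [[-0.606, -0.558, 0.567], [-0.796, 0.425, -0.431], [-0.0, -0.712, -0.702]]
ft_force: [0.1, 0.3, 0.1]
grip_width: 0.036
```

>>> {"method": "step_arm", "body": {"steps": [{"xyz": [0, -0.05, 0.05], "turn": [0, 0, 0], "gripper": -0.15}, {"xyz": [0, 0, 0], "turn": [0, 0, 0], "gripper": -0.15}]}}

```text
time_s: 15.52
position: [0.5283, -0.2458, 0.0281]
tool_rot: [[-0.606, -0.559, 0.566], [-0.796, 0.426, -0.431], [-0.0, -0.711, -0.703]]
ft_force: [-0.4, -0.0, 0.1]
grip_width: 0.0363
```

>>> {"method": "step_arm", "body": {"steps": [{"xyz": [0, -0.05, 0.05], "turn": [0, 0, 0], "gripper": -0.15}, {"xyz": [0, 0, 0], "turn": [0, 0, 0], "gripper": -0.15}]}}

```text
time_s: 15.68
position: [0.5305, -0.2475, 0.0281]
tool_rot: [[-0.606, -0.559, 0.566], [-0.796, 0.426, -0.431], [-0.0, -0.711, -0.703]]
ft_force: [-0.2, 0.1, 0.1]
grip_width: 0.0365
```

>>> {"method": "step_arm", "body": {"steps": [{"xyz": [0, -0.05, 0.05], "turn": [0, 0, 0], "gripper": -0.15}, {"xyz": [0, 0, 0], "turn": [0, 0, 0], "gripper": -0.15}]}}

```text
time_s: 15.85
position: [0.5329, -0.2493, 0.0282]
tool_rot: [[-0.606, -0.559, 0.566], [-0.796, 0.426, -0.431], [-0.0, -0.711, -0.703]]
ft_force: [0.1, 0.1, -0.4]
grip_width: 0.0364
```

>>> {"method": "step_arm", "body": {"steps": [{"xyz": [0, -0.05, 0.05], "turn": [0, 0, 0], "gripper": -0.15}, {"xyz": [0, 0, 0], "turn": [0, 0, 0], "gripper": -0.15}]}}

```text
time_s: 16.02
position: [0.5346, -0.2499, 0.0276]
tool_rot: [[-0.605, -0.561, 0.565], [-0.796, 0.426, -0.429], [-0.0, -0.709, -0.705]]
ft_force: [0.2, 5.1, 0.8]
grip_width: 0.0364
```

>>> {"method": "step_arm", "body": {"steps": [{"xyz": [0, -0.03, 0.03], "turn": [0, 0, 0], "gripper": -0.15}, {"xyz": [0, 0, 0], "turn": [0, 0, 0], "gripper": -0.15}]}}

```text
time_s: 16.18
position: [0.5356, -0.2503, 0.0273]
tool_rot: [[-0.604, -0.562, 0.565], [-0.797, 0.427, -0.428], [-0.0, -0.708, -0.706]]
ft_force: [-0.1, 10.6, -0.2]
grip_width: 0.0362
```

Run:
```python
from plan import *
from h import *
s=env.observe(); print(s['ft_force'],s['wrist_torque'])
im,d,i=snap('wrist','w5'); P=(.6248-.796*.0577,-.318+.6053*.0577)
l=np.array([.6053,.796])
o=im.copy()
th=np.linspace(0,2*np.pi,60)
pts=np.array([proj(i,(P[0]+.0375*np.cos(t),P[1]+.0375*np.sin(t),.058)) for t in th]).astype(np.int32)
cv2.polylines(o,[pts],True,(255,0,0),1)
cv2.imwrite('pics/w5b.png',cv2.resize(o[0:320,100:460,::-1],(675,600)))
```

```text
[-0.13877828 10.55963627 -0.20301428] [0.94544136 0.35086048 0.41322533]
```

View pics/w5b.png

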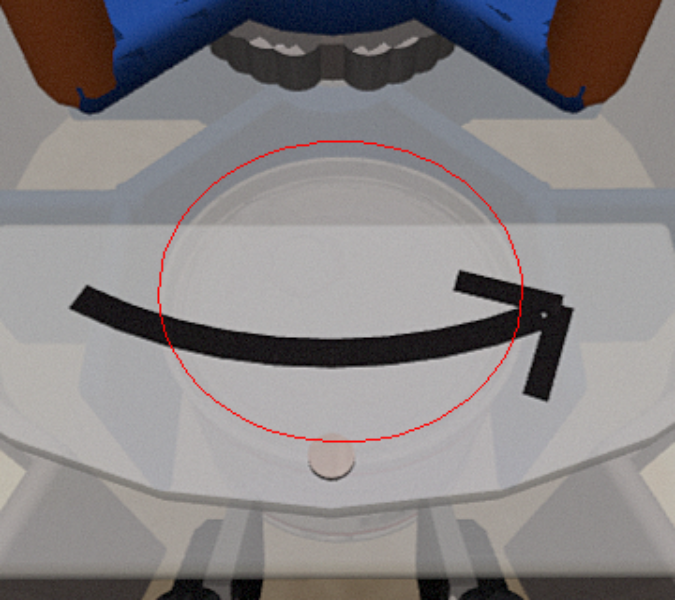

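>>> {"method": "step_arm", "body": {"steps": [{"xyz": [0, 0.15, -0.15], "turn": [0, 0, 0], "gripper": -0.15}, {"xyz": [0, 0.2, -0.2], "turn": [0, 0, 0], "gripper": -0.15}, {"xyz": [0, 0, 0], "turn": [0, 0, 0], "gripper": -1}, {"xyz": [0, 0, 0], "turn": [0, 0, 0], "gripper": -1}, {"xyz": [0, 0, 0], "turn": [0, 0, 0], "gripper": -1}, {"xyz": [0, 0, 0], "turn": [0, 0, 0], "gripper": -1}, {"xyz": [0, 0, 0], "turn": [0, 0, 0], "gripper": -1}]}}

```text
time_s: 16.82
position: [0.5208, -0.2402, 0.0281]
tool_rot: [[-0.606, -0.559, 0.566], [-0.796, 0.426, -0.431], [-0.0, -0.711, -0.703]]
ft_force: [-0.4, 0.4, 0.1]
grip_width: -0.0001
```

```bash
python3 log.py
python3 - <<'E'
from plan import *
from h import *
s=env.observe(); r=np.array(s['position'])-C; print(r@a, r@[.6053,.796,0],s['ft_force'],s['grip_width'])
plan(s['position'],s['tool_rot'],s['q'],[(C+a*.13+[0,0,.029],pose(45,0),3)])
E
```

```text
[[-36.2833, 37.6072, 115.8637, 182.1813, 18.8342, -91.3415], [0.5208, -0.2402, 0.0281], [[-0.6059, -0.5589, 0.5662], [-0.7956, 0.426, -0.4309], [-0.0003, -0.7115, -0.7027]]]
0.12988443327633223 -0.0010254127980021985 [-0.42741954  0.37773092  0.0520684 ] -5.062296445910608e-05
3 xyz [-0.009, -0.004, -0.006] (first) [-0.009, -0.004, -0.006] turn [-0.026, -0.001, -0.003] q [-36.1  37.4 115.6 182.5  18.  -91.6] maxdq 0.3 9e-27
```

Now push on with the fingers shut.

>>> {"method": "step_arm", "body": {"steps": [{"xyz": [0, -0.05, 0.05], "turn": [0, 0, 0], "gripper": -1}, {"xyz": [0, -0.05, 0.05], "turn": [0, 0, 0], "gripper": -1}, {"xyz": [0, -0.05, 0.05], "turn": [0, 0, 0], "gripper": -1}, {"xyz": [0, 0, 0], "turn": [0, 0, 0], "gripper": -1}]}}

```text
time_s: 17.15
position: [0.5278, -0.2455, 0.0283]
tool_rot: [[-0.606, -0.559, 0.566], [-0.796, 0.426, -0.431], [-0.0, -0.712, -0.702]]
ft_force: [-0.2, -0.1, -0.5]
grip_width: -0.0002
```

>>> {"method": "step_arm", "body": {"steps": [{"xyz": [0, -0.04, 0.04], "turn": [0, 0, 0], "gripper": -1}, {"xyz": [0, 0, 0], "turn": [0, 0, 0], "gripper": -1}]}}

```text
time_s: 17.32
position: [0.5293, -0.2466, 0.0281]
tool_rot: [[-0.606, -0.559, 0.566], [-0.796, 0.426, -0.431], [-0.0, -0.711, -0.703]]
ft_force: [-0.4, 0.1, 0.4]
grip_width: 0.0003
```

>>> {"method": "step_arm", "body": {"steps": [{"xyz": [0, -0.04, 0.04], "turn": [0, 0, 0], "gripper": -1}, {"xyz": [0, 0, 0], "turn": [0, 0, 0], "gripper": -1}]}}

```text
time_s: 17.48
position: [0.5309, -0.2478, 0.0281]
tool_rot: [[-0.606, -0.559, 0.566], [-0.796, 0.426, -0.43], [-0.0, -0.711, -0.703]]
ft_force: [0.0, 0.3, -0.5]
grip_width: 0.0003
```

>>> {"method": "step_arm", "body": {"steps": [{"xyz": [0, -0.03, 0.03], "turn": [0, 0, 0], "gripper": -1}, {"xyz": [0, 0, 0], "turn": [0, 0, 0], "gripper": -1}]}}

```text
time_s: 17.65
position: [0.5322, -0.2488, 0.0281]
tool_rot: [[-0.606, -0.559, 0.566], [-0.796, 0.426, -0.43], [-0.0, -0.711, -0.703]]
ft_force: [-0.0, -0.8, -0.2]
grip_width: -0.0001
```

>>> {"method": "step_arm", "body": {"steps": [{"xyz": [0, -0.03, 0.03], "turn": [0, 0, 0], "gripper": -1}, {"xyz": [0, 0, 0], "turn": [0, 0, 0], "gripper": -1}]}}

```text
time_s: 17.82
position: [0.5334, -0.2495, 0.028]
tool_rot: [[-0.606, -0.56, 0.566], [-0.796, 0.426, -0.43], [-0.0, -0.71, -0.704]]
ft_force: [-0.8, 3.1, 0.6]
grip_width: 0.0002
```

>>> {"method": "step_arm", "body": {"steps": [{"xyz": [0, -0.03, 0.03], "turn": [0, 0, 0], "gripper": -1}, {"xyz": [0, 0, 0], "turn": [0, 0, 0], "gripper": -1}]}}

```text
time_s: 17.98
position: [0.5342, -0.2499, 0.0279]
tool_rot: [[-0.605, -0.561, 0.565], [-0.796, 0.427, -0.429], [-0.0, -0.71, -0.705]]
ft_force: [-5.9, 5.1, 6.0]
grip_width: -0.0
```

>>> {"method": "step_arm", "body": {"steps": [{"xyz": [0, -0.03, 0.03], "turn": [0, 0, 0], "gripper": -1}, {"xyz": [0, 0, 0], "turn": [0, 0, 0], "gripper": -1}]}}

```text
time_s: 18.15
position: [0.5347, -0.2501, 0.0275]
tool_rot: [[-0.605, -0.562, 0.564], [-0.796, 0.428, -0.428], [-0.0, -0.708, -0.706]]
ft_force: [-9.8, 8.9, 5.9]
grip_width: 0.0003
```

Run:
```python
from plan import *
from h import *
s=env.observe(); print(s['wrist_torque'])
im,d,i=snap('wrist','w6'); P=(.6248-.796*.0577,-.318+.6053*.0577)
o=im.copy()
th=np.linspace(0,2*np.pi,60)
pts=np.array([proj(i,(P[0]+.0375*np.cos(t),P[1]+.0375*np.sin(t),.058)) for t in th]).astype(np.int32)
cv2.polylines(o,[pts],True,(255,0,0),1)
for zz,col in((.0,(0,160,0)),(.066,(0,160,0))):
  pts=np.array([proj(i,(C[0]+.02*np.cos(t),C[1]+.02*np.sin(t),zz)) for t in th]).astype(np.int32); cv2.polylines(o,[pts],True,col,1)
cv2.imwrite('pics/w6b.png',cv2.resize(o[0:320,100:460,::-1],(675,600)))
```

```text
[0.75508677 0.64455798 0.2480325 ]
```

View pics/w6b.png

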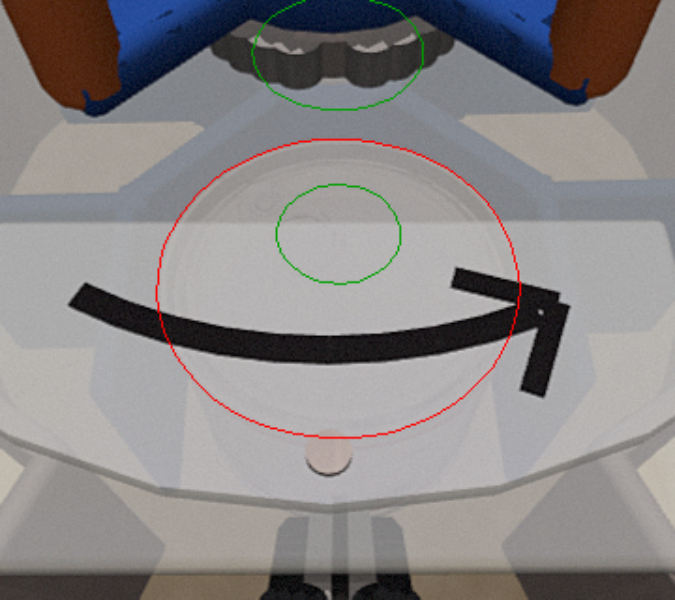

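Run:
```python
from plan import *
from h import *
L=np.array([.6053,.796,0])
for f in('w5','w6'):
  z=np.load(f'pics/{f}.npz'); i=dict(extrinsics=z['E'],fx=z['K'][0],fy=z['K'][1],cx=z['K'][2],cy=z['K'][3])
  g=cv2.GaussianBlur(cv2.cvtColor(z['im'],cv2.COLOR_RGB2GRAY),(3,3),0).astype(np.float32)
  al=np.arange(.008,.036,.001); row=[]
  for A in al:
    # follow arc concentric with tin at lateral t
    uv=np.array([proj(i,C+a*(A+.0375-np.sqrt(.0375**2-t*t))+L*t+[0,0,.058]) for t in np.linspace(-.012,.012,25)],np.float32)
    row.append(cv2.remap(g,uv[None,:,0].copy(),uv[None,:,1].copy(),1).mean())
  print(f,[f'{A*1000:.0f}:{r:.0f}' for A,r in zip(al,row)])
  dd=z['d']; u,v=map(int,proj(i,C+a*.05+[0,0,.058])); print(dd[v,u],cloud(i,dd)[v,u])
```

```text
w5 ['8:135', '9:134', '10:132', '11:131', '12:131', '13:131', '14:131', '15:131', '16:130', '17:131', '18:131', '19:131', '20:131', '21:131', '22:131', '23:130', '24:133', '25:151', '26:152', '27:146', '28:146', '29:146', '30:148', '31:154', '32:152', '33:156', '34:157', '35:159']
0.11984067 [ 0.57273414 -0.27812004  0.07792654]
w6 ['8:137', '9:136', '10:135', '11:133', '12:133', '13:133', '14:133', '15:133', '16:133', '17:133', '18:133', '19:133', '20:145', '21:157', '22:150', '23:149', '24:149', '25:148', '26:153', '27:156', '28:157', '29:160', '30:161', '31:161', '32:161', '33:161', '34:161', '35:161']
0.11907986 [ 0.57214015 -0.27784882  0.07884924]
```

>>> {"method": "step_arm", "body": {"steps": [{"xyz": [0, 0.1, -0.1], "turn": [0, 0, 0], "gripper": -1}, {"xyz": [0, 0.15, -0.15], "turn": [0, 0, 0], "gripper": -1}, {"xyz": [0, 0.2, -0.2], "turn": [0, 0, 0], "gripper": -1}, {"xyz": [0, 0.2, -0.2], "turn": [0, 0, 0], "gripper": -1}, {"xyz": [0, 0.2, -0.2], "turn": [0, 0, 0], "gripper": -1}, {"xyz": [0, 0.2, -0.2], "turn": [0, 0, 0], "gripper": -1}, {"xyz": [0, 0.2, -0.2], "turn": [0, 0, 0], "gripper": -1}, {"xyz": [0, 0.2, -0.2], "turn": [0, 0, 0], "gripper": -1}, {"xyz": [0, 0.2, -0.2], "turn": [0, 0, 0], "gripper": -1}, {"xyz": [0, 0.2, -0.2], "turn": [0, 0, 0], "gripper": -1}, {"xyz": [0, 0, 0], "turn": [0, 0, 0], "gripper": -1}, {"xyz": [0, 0, 0], "turn": [0, 0, 0], "gripper": -1}]}}

```text
time_s: 19.2
position: [0.453, -0.1885, 0.0276]
tool_rot: [[-0.606, -0.559, 0.566], [-0.796, 0.426, -0.431], [-0.0, -0.711, -0.703]]
ft_force: [0.3, -0.3, 0.5]
grip_width: 0.0001
```

Run:
```python
from plan import *
from rig import env
s=env.observe(); x,M,q=s['position'],s['tool_rot'],s['q']; r=np.array(x)-C; print(r@a, r@[.6053,.796,0],x,q)
P=lambda al,z:C+a*al+[0,0,z]
pg=C+.06*np.array([np.cos(np.radians(97.75)),np.sin(np.radians(97.75)),0]); print(pg)
plan(x,M,q,[(P(.225,.045),pose(45,20),9),(P(.225,.13),pose(45,20),8),(P(.225,.2),pose(25,20),18),(pg+[0,0,.2],pose(0,0),16)])
```

```text
0.21511714735145024 -0.0008846063440201573 [ 0.453032   -0.18849427  0.0276138 ] [-35.99430225  36.71436256 129.01438169 181.74951981  31.06230363
 -90.57815638]
[ 0.61670894 -0.25854805  0.        ]
9 xyz [-0.011, -0.016, -0.052] (first) [-0.002, -0.015, -0.053] turn [-0.008, -0.344, -0.343] q [-46.8  33.3 131.  138.8  32.  -75.3] maxdq 4.9 9e-19
8 xyz [0.0, -0.188, -0.188] (first) [0.0, -0.188, -0.188] turn [0.0, 0.0, 0.0] q [-46.8  17.8 125.6 101.5  20.9 -34.2] maxdq 6.9 5e-18
18 xyz [0.0, -0.043, -0.087] (first) [0.0, -0.069, -0.069] turn [-0.242, 0.0, 0.0] q [-41.5   9.6 105.8  14.9  42.5  56.8] maxdq 8.8 1e-17
16 xyz [-0.06, -0.287, 0.008] (first) [0.035, -0.264, 0.123] turn [-0.337, 0.059, 0.268] q [-32.9  36.   57.9   0.   86.1  94.4] maxdq 4.0 8e-19
```

>>> {"method": "step_arm", "body": {"steps": [{"xyz": [0, -0.015, -0.05], "turn": [-0.008, -0.344, -0.343], "gripper": -1}, {"xyz": [0, -0.015, -0.05], "turn": [-0.008, -0.344, -0.343], "gripper": -1}, {"xyz": [0, -0.015, -0.05], "turn": [-0.008, -0.344, -0.343], "gripper": -1}, {"xyz": [-0.005, -0.015, -0.05], "turn": [-0.008, -0.344, -0.343], "gripper": -1}, {"xyz": [-0.005, -0.015, -0.05], "turn": [-0.008, -0.344, -0.343], "gripper": -1}, {"xyz": [-0.005, -0.015, -0.05], "turn": [-0.008, -0.344, -0.343], "gripper": -1}, {"xyz": [-0.01, -0.015, -0.05], "turn": [-0.008, -0.344, -0.343], "gripper": -1}, {"xyz": [-0.01, -0.015, -0.05], "turn": [-0.008, -0.344, -0.343], "gripper": -1}, {"xyz": [-0.01, -0.015, -0.05], "turn": [-0.008, -0.344, -0.343], "gripper": -1}, {"xyz": [0, -0.188, -0.188], "turn": [0, 0, 0], "gripper": -1}, {"xyz": [0, -0.188, -0.188], "turn": [0, 0, 0], "gripper": -1}, {"xyz": [0, -0.188, -0.188], "turn": [0, 0, 0], "gripper": -1}, {"xyz": [0, -0.188, -0.188], "turn": [0, 0, 0], "gripper": -1}, {"xyz": [0, -0.188, -0.188], "turn": [0, 0, 0], "gripper": -1}, {"xyz": [0, -0.188, -0.188], "turn": [0, 0, 0], "gripper": -1}, {"xyz": [0, -0.188, -0.188], "turn": [0, 0, 0], "gripper": -1}, {"xyz": [0, -0.188, -0.188], "turn": [0, 0, 0], "gripper": -1}]}}

```text
time_s: 20.62
position: [0.4463, -0.1834, 0.1302]
tool_rot: [[-0.297, -0.675, 0.676], [-0.955, 0.209, -0.211], [0.002, -0.708, -0.706]]
ft_force: [-0.6, 0.8, 0.5]
grip_width: -0.0001
```

>>> {"method": "step_arm", "body": {"steps": [{"xyz": [0, -0.07, -0.07], "turn": [-0.243, 0, 0], "gripper": 0}, {"xyz": [0, -0.07, -0.07], "turn": [-0.243, 0, 0], "gripper": 0}, {"xyz": [0, -0.07, -0.07], "turn": [-0.243, 0, 0], "gripper": 0}, {"xyz": [0, -0.06, -0.07], "turn": [-0.243, 0, 0], "gripper": 0}, {"xyz": [0, -0.06, -0.07], "turn": [-0.243, 0, 0], "gripper": 0}, {"xyz": [0, -0.06, -0.08], "turn": [-0.243, 0, 0], "gripper": 0}, {"xyz": [0, -0.06, -0.08], "turn": [-0.243, 0, 0], "gripper": 0}, {"xyz": [0, -0.06, -0.08], "turn": [-0.243, 0, 0], "gripper": 0}, {"xyz": [0, -0.06, -0.08], "turn": [-0.243, 0, 0], "gripper": 0}, {"xyz": [0, -0.05, -0.08], "turn": [-0.243, 0, 0], "gripper": 0}, {"xyz": [0, -0.05, -0.08], "turn": [-0.243, 0, 0], "gripper": 0}, {"xyz": [0, -0.05, -0.08], "turn": [-0.243, 0, 0], "gripper": 0}, {"xyz": [0, -0.05, -0.08], "turn": [-0.243, 0, 0], "gripper": 0}, {"xyz": [0, -0.05, -0.08], "turn": [-0.243, 0, 0], "gripper": 0}, {"xyz": [0, -0.05, -0.08], "turn": [-0.243, 0, 0], "gripper": 0}, {"xyz": [0, -0.05, -0.09], "turn": [-0.243, 0, 0], "gripper": 0}, {"xyz": [0, -0.04, -0.09], "turn": [-0.243, 0, 0], "gripper": 0}, {"xyz": [0, -0.04, -0.09], "turn": [-0.243, 0, 0], "gripper": 0}, {"xyz": [0, 0, 0], "turn": [0, 0, 0], "gripper": 0}]}}

```text
time_s: 22.2
position: [0.4464, -0.1833, 0.2005]
tool_rot: [[-0.296, -0.865, 0.405], [-0.955, 0.268, -0.127], [0.002, -0.424, -0.906]]
ft_force: [-0.1, -0.2, -0.2]
grip_width: 0.0429
```

>>> {"method": "step_arm", "body": {"steps": [{"xyz": [0.03, -0.265, 0.12], "turn": [-0.337, 0.059, 0.268], "gripper": 0}, {"xyz": [0.03, -0.265, 0.11], "turn": [-0.337, 0.059, 0.268], "gripper": 0}, {"xyz": [0.02, -0.27, 0.1], "turn": [-0.337, 0.059, 0.268], "gripper": 0}, {"xyz": [0.015, -0.27, 0.1], "turn": [-0.337, 0.059, 0.268], "gripper": 0}, {"xyz": [0.01, -0.275, 0.09], "turn": [-0.337, 0.059, 0.268], "gripper": 0}, {"xyz": [0.005, -0.275, 0.08], "turn": [-0.337, 0.059, 0.268], "gripper": 0}, {"xyz": [0, -0.28, 0.08], "turn": [-0.337, 0.059, 0.268], "gripper": 0}, {"xyz": [-0.01, -0.28, 0.07], "turn": [-0.337, 0.059, 0.268], "gripper": 0}, {"xyz": [-0.015, -0.28, 0.06], "turn": [-0.337, 0.059, 0.268], "gripper": 0}, {"xyz": [-0.02, -0.28, 0.05], "turn": [-0.337, 0.059, 0.268], "gripper": 0}, {"xyz": [-0.03, -0.28, 0.05], "turn": [-0.337, 0.059, 0.268], "gripper": 0}, {"xyz": [-0.035, -0.285, 0.04], "turn": [-0.337, 0.059, 0.268], "gripper": 0}, {"xyz": [-0.04, -0.285, 0.03], "turn": [-0.337, 0.059, 0.268], "gripper": 0}, {"xyz": [-0.05, -0.285, 0.02], "turn": [-0.337, 0.059, 0.268], "gripper": 0}, {"xyz": [-0.055, -0.285, 0.015], "turn": [-0.337, 0.059, 0.268], "gripper": 0}, {"xyz": [-0.06, -0.285, 0.01], "turn": [-0.337, 0.059, 0.268], "gripper": 0}, {"xyz": [0, 0, 0], "turn": [0, 0, 0], "gripper": 0}, {"xyz": [0, 0, 0], "turn": [0, 0, 0], "gripper": 0}]}}

```text
time_s: 23.7
position: [0.6145, -0.2579, 0.1991]
tool_rot: [[-0.604, -0.797, 0.0], [-0.797, 0.604, 0.001], [-0.001, 0.0, -1.0]]
ft_force: [0.2, 0.3, -0.4]
grip_width: 0.0427
```

Run:
```python
from plan import *
from h import *
s=env.observe(); x,M,q=s['position'],s['tool_rot'],s['q']; print(x,np.round(M,3).tolist(),np.round(q,1),s['time_s'])
im,d,i=snap('wrist','w7')
pg=C+.06*np.array([np.cos(np.radians(97.75)),np.sin(np.radians(97.75)),0])
h=cv2.cvtColor(im,cv2.COLOR_RGB2HSV); m=((h[...,0]>5)&(h[...,0]<18)&(h[...,1]>150)&(h[...,2]>80)); P=cloud(i,d)
mm=(m&(abs(P[...,2]-.134)<.004)).astype(np.uint8)
n,l,st,c=cv2.connectedComponentsWithStats(mm)
for k in range(1,n):
  if st[k,4]>30: X=onz(i,*c[k],.134); print(c[k],st[k],X.round(4),np.linalg.norm(X[:2]-C[:2]).round(4),np.degrees(np.arctan2(*(X-C)[1::-1])).round(1))
plan(x,M,q,[(pg+[0,0,.128],pose(0,0),6)])
cv2.imwrite('pics/w7.png',im[:,:,::-1])
```

```text
[ 0.6145396  -0.25792053  0.1991355 ] [[-0.604, -0.797, 0.0], [-0.797, 0.604, 0.001], [-0.001, 0.0, -1.0]] [-32.9  35.7  58.5   0.   85.8  94.2] 23.7
[447.41602465  73.19568567] [434  58  28  31 649] [ 0.6347 -0.3751  0.134 ] 0.0579 -80.1
[275.43642072  75.2433281 ] [262  60  28  31 637] [ 0.6849 -0.3074  0.134 ] 0.061 10.0
[277.68764045 232.68764045] [266 220  24  25 445] [ 0.6178 -0.2576  0.134 ] 0.0608 96.6
[426.58760684 231.70726496] [414 220  26  25 468] [ 0.5674 -0.3249  0.134 ] 0.0578 -173.1
6 xyz [-0.003, -0.009, 0.296] (first) [-0.003, -0.009, 0.296] turn [0.001, 0.002, 0.004] q [-32.9  39.3  63.8  -0.   76.9  94.4] maxdq 1.5 3e-27
```

>>> {"method": "step_arm", "body": {"steps": [{"xyz": [-0.05, -0.06, 0.2], "turn": [0, 0, 0], "gripper": 0}, {"xyz": [0, 0, 0.35], "turn": [0, 0, 0], "gripper": 0}, {"xyz": [0, 0, 0.4], "turn": [0, 0, 0], "gripper": 0}, {"xyz": [0, 0, 0.4], "turn": [0, 0, 0], "gripper": 0}, {"xyz": [0, 0, 0.3], "turn": [0, 0, 0], "gripper": 0}, {"xyz": [0, 0, 0.12], "turn": [0, 0, 0], "gripper": 0}, {"xyz": [0, 0, 0], "turn": [0, 0, 0], "gripper": 0}]}}

```text
time_s: 24.33
position: [0.6167, -0.2571, 0.128]
tool_rot: [[-0.605, -0.797, -0.002], [-0.797, 0.605, 0.002], [-0.0, 0.003, -1.0]]
ft_force: [-0.4, -0.7, -0.1]
grip_width: 0.0424
```

>>> {"method": "step_arm", "body": {"squeeze": 40, "steps": [{"xyz": [0, 0, 0], "turn": [0, 0, 0], "gripper": -1}, {"xyz": [0, 0, 0], "turn": [0, 0, 0], "gripper": -1}, {"xyz": [0, 0, 0], "turn": [0, 0, 0], "gripper": -1}, {"xyz": [0, 0, 0], "turn": [0, 0, 0], "gripper": -1}, {"xyz": [0, 0, 0], "turn": [0, 0, 0], "gripper": -1}, {"xyz": [0, 0, 0], "turn": [0, 0, 0], "gripper": -1}]}}

```text
time_s: 24.83
position: [0.6177, -0.2578, 0.1304]
tool_rot: [[-0.605, -0.796, 0.001], [-0.796, 0.605, -0.001], [-0.0, -0.001, -1.0]]
ft_force: [-1.6, -0.3, 6.4]
grip_width: 0.0135
```

Run:
```python
from ik import *
from rig import env
s=env.observe(); x=np.array(s['position']); M=np.array(s['tool_rot']); q=s['q']; print(x,s['grip_width'],s['ft_force'])
Cc=np.array([.6255,-.317]); r=x[:2]-Cc; rr=np.linalg.norm(r); t0=np.arctan2(r[1],r[0]); print(rr,np.degrees(t0))
prev=x.copy(); q=np.array(q)
for k in range(1,19):
    t=t0+np.radians(5*k); R_=rr+(.06-rr)*k/18; n=np.array([*(Cc+R_*np.array([np.cos(t),np.sin(t)])),x[2]]); st=M.T@(n-prev)/.04; prev=n
    q,e=ik(n,M,q); print('[%.3f, %.3f]'%tuple(st[:2]),end=' ')
print(n,q.round(1),e)
```

```text
[ 0.61769806 -0.25779188  0.13037268] 0.013503144424103953 [-1.61612871 -0.3161849   6.36458482]
0.0597199400333973 97.50669967561358
[0.095, 0.089] [0.103, 0.080] [0.109, 0.071] [0.115, 0.061] [0.120, 0.051] [0.124, 0.040] [0.127, 0.029] [0.129, 0.018] [0.130, 0.007] [0.130, -0.005] [0.130, -0.016] [0.128, -0.027] [0.125, -0.038] [0.121, -0.049] [0.116, -0.059] [0.111, -0.069] [0.104, -0.079] [0.097, -0.088] [ 0.56601422 -0.32483853  0.13037268] [-40.2  37.6  66.8   0.   75.5  87. ] 5.549874759063792e-28
```

>>> {"method": "step_arm", "body": {"steps": [{"xyz": [0.095, 0.089, 0], "turn": [0, 0, 0], "gripper": -1}, {"xyz": [0.103, 0.08, 0], "turn": [0, 0, 0], "gripper": -1}, {"xyz": [0.109, 0.071, 0], "turn": [0, 0, 0], "gripper": -1}, {"xyz": [0.115, 0.061, 0], "turn": [0, 0, 0], "gripper": -1}, {"xyz": [0.12, 0.051, 0], "turn": [0, 0, 0], "gripper": -1}, {"xyz": [0.124, 0.04, 0], "turn": [0, 0, 0], "gripper": -1}]}}

```text
time_s: 25.33
position: [0.5897, -0.2662, 0.1303]
tool_rot: [[-0.603, -0.798, 0.002], [-0.798, 0.603, 0.005], [-0.006, 0.002, -1.0]]
ft_force: [1.9, 16.9, 11.5]
grip_width: 0.0135
```

Run:
```python
from h import *
s=env.observe(); print(s['position'],s['grip_width'],s['ft_force'])
C=np.array([.6255,-.317,0])
im,d,i=snap('wrist','w8'); h=cv2.cvtColor(im,cv2.COLOR_RGB2HSV); P=cloud(i,d)
m=((h[...,0]>5)&(h[...,0]<18)&(h[...,1]>150)&(h[...,2]>60)&(abs(P[...,2]-.134)<.005)).astype(np.uint8)
n,l,st,c=cv2.connectedComponentsWithStats(m)
for k in range(1,n):
  if st[k,4]>30: X=onz(i,*c[k],.134); print(c[k],st[k,4],X.round(4),np.linalg.norm(X[:2]-C[:2]).round(4),np.degrees(np.arctan2(*(X-C)[1::-1])).round(1))
```

```text
[ 0.58965705 -0.26621624  0.13031363] 0.013470841319387345 [ 1.91643014 16.94442775 11.50977559]
[165.61935028  95.89265537] 1416 [ 0.6738 -0.2849  0.134 ] 0.0579 33.6
[490.64069264 208.61688312] 1386 [ 0.5775 -0.3497  0.134 ] 0.0581 -145.7
[280.1350826  298.57823129] 1029 [ 0.5928 -0.269   0.134 ] 0.0581 124.3
```

>>> {"method": "step_arm", "body": {"steps": [{"xyz": [0.127, 0.029, 0], "turn": [0, 0, 0], "gripper": -1}, {"xyz": [0.129, 0.018, 0], "turn": [0, 0, 0], "gripper": -1}, {"xyz": [0.13, 0.007, 0], "turn": [0, 0, 0], "gripper": -1}, {"xyz": [0.13, -0.005, 0], "turn": [0, 0, 0], "gripper": -1}, {"xyz": [0.13, -0.016, 0], "turn": [0, 0, 0], "gripper": -1}, {"xyz": [0.128, -0.027, 0], "turn": [0, 0, 0], "gripper": -1}]}}

```text
time_s: 25.88
position: [0.5695, -0.2911, 0.1301]
tool_rot: [[-0.603, -0.798, -0.001], [-0.798, 0.603, 0.005], [-0.003, 0.004, -1.0]]
ft_force: [-4.2, 14.2, 9.8]
grip_width: 0.0135
```

>>> {"method": "step_arm", "body": {"steps": [{"xyz": [0.125, -0.038, 0], "turn": [0, 0, 0], "gripper": -1}, {"xyz": [0.121, -0.049, 0], "turn": [0, 0, 0], "gripper": -1}, {"xyz": [0.116, -0.059, 0], "turn": [0, 0, 0], "gripper": -1}, {"xyz": [0.111, -0.069, 0], "turn": [0, 0, 0], "gripper": -1}, {"xyz": [0.104, -0.079, 0], "turn": [0, 0, 0], "gripper": -1}, {"xyz": [0.097, -0.088, 0], "turn": [0, 0, 0], "gripper": -1}, {"xyz": [0, 0, 0], "turn": [0, 0, 0], "gripper": -1}, {"xyz": [0, 0, 0], "turn": [0, 0, 0], "gripper": -1}, {"xyz": [0, 0, 0], "turn": [0, 0, 0], "gripper": -1}]}}

```text
time_s: 26.63
position: [0.5665, -0.3247, 0.1299]
tool_rot: [[-0.605, -0.797, 0.002], [-0.797, 0.605, -0.001], [-0.001, -0.002, -1.0]]
ft_force: [4.6, 1.3, 3.8]
grip_width: 0.0132
```

```bash
cat > pegs.py <<'E'
from h import *
import sys
s=env.observe(); print(s['time_s'],s['position'],s['grip_width'],s['ft_force'])
C=np.array([.6255,-.317,0])
im,d,i=snap('wrist',sys.argv[1]); h=cv2.cvtColor(im,cv2.COLOR_RGB2HSV); P=cloud(i,d)
m=((h[...,0]>5)&(h[...,0]<18)&(h[...,1]>150)&(h[...,2]>60)&(abs(P[...,2]-.134)<.005)).astype(np.uint8)
n,l,st,c=cv2.connectedComponentsWithStats(m)
for k in range(1,n):
  if st[k,4]>30: X=onz(i,*c[k],.134); print(c[k],st[k,4],X.round(4),np.linalg.norm(X[:2]-C[:2]).round(4),np.degrees(np.arctan2(*(X-C)[1::-1])).round(1))
E
python3 pegs.py w9
```

```text
26.6333 [ 0.56647048 -0.32465093  0.12992968] 0.01319635779396217 [4.61370877 1.31958707 3.75696384]
[19.56125356 74.77094017] 1755 [ 0.6836 -0.3112  0.134 ] 0.0584 5.7
[282.56148055  75.71580928] 1594 [ 0.6339 -0.3761  0.134 ] 0.0597 -81.9
[ 65.45261293 303.73250664] 1129 [ 0.6188 -0.26    0.134 ] 0.0574 96.7
[280.70543375 304.65300286] 1049 [ 0.5685 -0.3256  0.134 ] 0.0576 -171.4
```

Rotor is at the next click. Open, rise straight up and check.

>>> {"method": "step_arm", "body": {"steps": [{"xyz": [0, 0, 0], "turn": [0, 0, 0], "gripper": 0}, {"xyz": [0, 0, 0], "turn": [0, 0, 0], "gripper": 0}, {"xyz": [0, 0, 0], "turn": [0, 0, 0], "gripper": 0}, {"xyz": [0, 0, 0], "turn": [0, 0, 0], "gripper": 0}, {"xyz": [0, 0, 0], "turn": [0, 0, 0], "gripper": 0}, {"xyz": [0, 0, -0.3], "turn": [0, 0, 0], "gripper": 0}, {"xyz": [0, 0, -0.6], "turn": [0, 0, 0], "gripper": 0}, {"xyz": [0, 0, -0.8], "turn": [0, 0, 0], "gripper": 0}, {"xyz": [0, 0, -0.8], "turn": [0, 0, 0], "gripper": 0}, {"xyz": [0, 0, -0.8], "turn": [0, 0, 0], "gripper": 0}, {"xyz": [0, 0, -0.5], "turn": [0, 0, 0], "gripper": 0}, {"xyz": [0, 0, 0], "turn": [0, 0, 0], "gripper": 0}, {"xyz": [0, 0, 0], "turn": [0, 0, 0], "gripper": 0}]}}

```text
time_s: 27.77
position: [0.5658, -0.3247, 0.2819]
tool_rot: [[-0.605, -0.796, 0.001], [-0.796, 0.605, -0.001], [0.0, -0.001, -1.0]]
ft_force: [-0.4, -0.4, -0.2]
grip_width: 0.0426
```

```bash
python3 pegs.py w10
```

```text
27.7667 [ 0.56577473 -0.32469264  0.28185888] 0.042586541175000554 [-0.44006339 -0.37742995 -0.21103186]
[162.13311688  79.9025974 ] 308 [ 0.6839 -0.3091  0.134 ] 0.0589 7.7
[280.74747475  80.11784512] 297 [ 0.6334 -0.3754  0.134 ] 0.0589 -82.3
[173.11864407 193.6779661 ] 236 [ 0.6178 -0.2584  0.134 ] 0.0591 97.5
[280.32098765 193.52674897] 243 [ 0.5674 -0.3248  0.134 ] 0.0586 -172.4
```

View pics/w10.png

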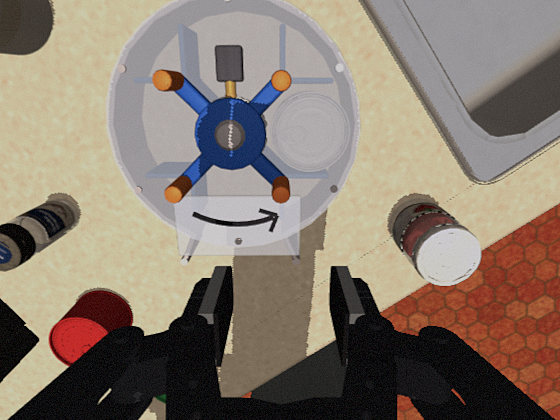

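Run:
```python
from h import *
i=cams.camera_info('wrist'); print(onz(i,308,131,.058),'expected .5906 -.363'); print(env.observe()['qvel'])
order.close_job()
```

```text
[ 0.5824342  -0.36878138  0.058     ] expected .5906 -.363
[-0.08238852  1.05795702  1.31441194 -0.1046849  -0.13694693 -0.11121201]
the job is handed in; nothing more can be done
```

The tomato tin is in the keeper, one click counter-clockwise round behind the drum wall, and the job is handed in. No verdict is shown. My least certain check is how close the tin finished to its place in the bay.

I gripped the tin and slid it in front of the mouth. I then pushed it in under the canopy with the fingers slanted about 45°. The first push, with the fingers 36 mm open, met a sideways force about 4 mm short of home. I took this to be the gripper touching a guide wall. I backed out, shut the fingers and finished the push. Then I gripped a peg, turned it through 90°, released it and rose clear.

- **Tin home before turning:** its back rim measured 20.0 mm from the axis against 20.2 mm expected, with a hub contact force of about 13 N.
- **Rotor:** after release the pegs stood at about 97.5° and -172.4°, against 97.75° and -172.25° expected for a click. The gripped peg was carried through the full quarter turn.
- **Final view:** the tin is in the right-hand bay, an empty bay is in the mouth, and the robot is clear with no contact force. The jam jar and spice jar look undisturbed. The keys, tape and onion were out of view, and the arm never went near them.
- **Check that disagreed:** my rough reading of the tin's final position, by eye through the hood, was about 10 mm from the expected pocket point. That is inside the 15 mm limit, but I did not refine it, so the margin there is uncertain.

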